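# Shut down the staining plate

### The job

Shut down the staining station: first switch the heater off by pushing its lever fully over, away from you, then lift both canisters by their handles off the metal stand and set them down upright, wholly on the blue mat beside it. Slide every staining pot on the warming plate, upright and without ever lifting it off the plate, from the hot far row into the middle of the ring of its own colour in the near row (red lid to red ring, and so on); one may be missing, and one that gets knocked aside must be slid back. Leave the petri dish behind the switch where it is.

Things in the scene. Friction and masses are not known exactly. Their poses are not given: they have to be found in the camera images.
- heater_lever (a joint): Red toggle lever of the heater switch on a small grey box left of the plate, 80 mm long. 0 = on, leaning to the -x side of its box (towards the robot); grows as it is pushed over away from the robot; 1.0 rad = fully over, off. It stays where it is left.
- heater_lever_tip (a point): Centre of the red ball, 26 mm across, at the end of the lever (moves with it): from 38 mm on the -x side of the box centre at 0 to 38 mm on the +x side at 1.0, about 92 mm above the worktop at both ends. A push of 1 to 2 N moves it.
- heater_lever_base: Switch box of the lever, fixed, 70 mm (x) by 50 mm (y), 25 mm high, at most 0.3 rad askew; origin at the centre of its underside on the worktop; the lever swings in the box's x-z plane towards the box's +x.
- plate: White warming plate with a black top, fixed, 290 mm (x) by 490 mm (y), 30 mm high; origin at the centre of its underside. Its far half (+x) is the hot row, with four grey circles at x = +78 mm, y = -171, -57, 57, 171 mm in its frame, where the pots stand at first; the near row, at x = -78 mm and the same y, has the four coloured rings. The top is flat, the marks are printed, and a lane 156 mm wide between row centres allows a pot to be slid sideways between the rows.
- red_pot_center (a point): Squat round steel staining pot with a red lid, 60 mm across with straight sides, 48 mm high to the top of the lid, plus a small red lid knob 18 mm across that reaches 58 mm; the lid is fixed on. This point is on its axis, half-way up its sides, 24 mm above its foot; z is up its axis. May be absent. Its place is the red ring. Under 0.35 kg; held high up it pivots and tips as it drags, so it is best held low on its sides.
- yellow_pot_center (a point): Squat round steel staining pot with a yellow lid, 60 mm across with straight sides, 48 mm high to the top of the lid, plus a small yellow lid knob 18 mm across that reaches 58 mm; the lid is fixed on. This point is on its axis, half-way up its sides, 24 mm above its foot; z is up its axis. May be absent. Its place is the yellow ring. Under 0.35 kg; held high up it pivots and tips as it drags, so it is best held low on its sides.
- white_pot_center (a point): Squat round steel staining pot with a white lid, 60 mm across with straight sides, 48 mm high to the top of the lid, plus a small white lid knob 18 mm across that reaches 58 mm; the lid is fixed on. This point is on its axis, half-way up its sides, 24 mm above its foot; z is up its axis. May be absent. Its place is the white ring. Under 0.35 kg; held high up it pivots and tips as it drags, so it is best held low on its sides.
- violet_pot_center (a point): Squat round steel staining pot with a violet lid, 60 mm across with straight sides, 48 mm high to the top of the lid, plus a small violet lid knob 18 mm across that reaches 58 mm; the lid is fixed on. This point is on its axis, half-way up its sides, 24 mm above its foot; z is up its axis. May be absent. Its place is the violet ring. Under 0.35 kg; held high up it pivots and tips as it drags, so it is best held low on its sides.
- red_ring: Red ring printed on the near row of the plate, 78 mm inside and 92 mm outside diameter, flat; origin at its centre on the plate's top. Which of the four near places it has varies.
- yellow_ring: Yellow ring printed on the near row of the plate, 78 mm inside and 92 mm outside diameter, flat; origin at its centre on the plate's top. Which of the four near places it has varies.
- white_ring: White ring printed on the near row of the plate, 78 mm inside and 92 mm outside diameter, flat; origin at its centre on the plate's top. Which of the four near places it has varies.
- violet_ring: Violet ring printed on the near row of the plate, 78 mm inside and 92 mm outside diameter, flat; origin at its centre on the plate's top. Which of the four near places it has varies.
- stand: Low aluminium stand, fixed, 250 mm (x) by 100 mm (y), top 35 mm above the worktop, right of the plate; origin at the centre of its underside. The two canisters stand on it at first, about 55 mm either side of its centre along x.
- mat: Blue ribbed rubber draining mat beside the stand, fixed, 250 mm (x) by 95 mm (y), 4 mm thick; origin at the centre of its underside.
- canister_1_handle (a point): Closed steel canister, 64 mm across, body 62 mm high, with a rigid black handle bar across the top; mass under 0.45 kg. This point is the centre of the bar, above the canister's axis and 110 mm above its foot; the bar runs along this frame's x, 12 mm thick and 12 mm high, 52 mm clear between its two uprights and 42 mm clear above the lid. z is up.
- canister_2_handle (a point): Closed steel canister, 64 mm across, body 62 mm high, with a rigid black handle bar across the top; mass under 0.45 kg. This point is the centre of the bar, above the canister's axis and 110 mm above its foot; the bar runs along this frame's x, 12 mm thick and 12 mm high, 52 mm clear between its two uprights and 42 mm clear above the lid. z is up.
- petri: Petri dish with a pink medium standing behind the switch box, left of the plate, 59 mm across, 16 mm high; a bystander; origin at the centre of its underside.
There are look-alikes about, which are no part of the job. What is shaped like the part that bears canister_1_handle but green or purple is not meant.

How it is judged (in metres and radians):
On the way, in this order (a step that is already met when the one before it is completed fails the run):
1. the heater lever is pushed over to off (value of joint heater_lever above 0.85 rad), for 0.2 s.
2. the canisters stand upright on the mat (x of canister_1_handle in the frame of mat between -0.097 and 0.097 m and y of canister_1_handle in the frame of mat between -0.02 and 0.02 m and z of each of canister_1_handle, canister_2_handle in the frame of mat below 0.119 m and angle between each of canister_1_handle, canister_2_handle's own z axis and vertical below 0.1 rad and x of canister_2_handle in the frame of mat between -0.097 and 0.097 m and y of canister_2_handle in the frame of mat between -0.02 and 0.02 m), for 0.2 s.
At the end, for the whole second after the job is handed in: The lever is off (above 0.85 rad); both canisters stand upright with their feet on the mat (axis within 97 mm of its centre along x and 20 mm along y); each pot present stands upright on the plate with its axis within 12 mm of the centre of the ring of its colour; all at rest (all of step 2 and value of joint heater_lever above 0.85 rad and horizontal distance between red_pot_center and red_ring below 0.012 m and angle between each of red_pot_center, yellow_pot_center, white_pot_center, violet_pot_center's own z axis and vertical below 0.1 rad and height (world z) of red_pot_center between 0.049 and 0.058 m and horizontal distance between yellow_pot_center and yellow_ring below 0.012 m and height (world z) of yellow_pot_center between 0.049 and 0.058 m and horizontal distance between white_pot_center and white_ring below 0.012 m and height (world z) of white_pot_center between 0.049 and 0.058 m and horizontal distance between violet_pot_center and violet_ring below 0.012 m and height (world z) of violet_pot_center between 0.049 and 0.058 m and linear speed of each of red_pot, yellow_pot, white_pot, violet_pot, canister_1, canister_2 below 0.02 m/s); the robot touches nothing.
It fails at once if a pot is lifted more than 10 mm off the plate (height (world z) of any of red_pot_center, yellow_pot_center, white_pot_center, violet_pot_center above 0.064 m).
It fails at once if a canister is tipped by more than 35 degrees (angle between any of canister_1_handle, canister_2_handle's own z axis and vertical above 0.61 rad).
It fails at once if the petri dish is moved more than 30 mm (distance of petri from where it was at the start of the episode above 0.03 m).
Of red_pot, yellow_pot, white_pot, violet_pot only 3 to 4 are there at a start; the rules pass over those that are not, and their reading is None.
At some moment in a run one of red_pot, yellow_pot, white_pot, violet_pot may be knocked a few centimetres aside while the robot is not near it.
It also fails if it takes over 210 s, if anything falls off the work surface, if the arm or the gripper's body presses on something with over 40 N, if the wrist force passes 120 N, or if a joint passes its speed limit or range.

### The arm

A 6-joint arm with a two-finger parallel gripper is mounted at the origin on a cart in front of the work surface, level with it; the furniture and walls round the work are solid. World frame = base frame: x ahead of the robot, y to its left, z up, the work surface at z = 0. Lengths are in mm, angles in degrees, forces in N, time in s.
With the tool pointing down it reaches from about 350 to 850 mm from the base axis. Payload 8.1 kg.
Tool frame: the origin (TCP) lies midway between the tips of the shut fingers; the grasp point (between the pads) lies 19 mm behind it; z points along the fingers, y is the line along which they close (so a half turn about z gives the same grasp; the last joint's range is limited). The gripper opens to 85 mm and grips with 20 to 120 N. Pads are 22 mm wide; open, the fingers measure 114 mm over their backs; the gripper's body (76 mm by 85 mm) begins 54 mm behind the grasp point. The pads swing forward as they close: fully open they stand 13 mm farther back than shut.
Start: joints at [59.737, 7.471, 85.268, -0, 87.261, -4.893], TCP at [257.063, 542.148, 231.292] pointing down, gripper open.
Joint ranges: [-169.43, 169.43], [-51.17, 129.36], [1.28, 143.12], [-76.62, 256.62], [0, 156.53], [-152.29, 152.29]. Speed limits (degrees/s): [136.94, 136.94, 159.86, 180, 180, 180].

### API

Orientations are given as [roll, pitch, yaw] about the fixed x, y, z axes, in that order (R = Rz(yaw) Ry(pitch) Rx(roll)).
In Python, from bench import sense, snapshot, camera_params, hand_in, masks_of, pinpoint gives the robot as it stands.
- The arm moves only by the tool step_arm, never from a script. Its argument "targets" is a list of rows, each an object with "angular": the turn, a rotation vector about the tool's x, y, z scaled (see below), a list of three; "dp": the shift along the tool's x, y, z scaled (see below), a list of three; "fingers": the closure, from 0 (fully open) to 1 (shut). A call has exactly 8 rows; each row is the pose to reach, as a shift and turn from the pose commanded when the call began, along the tool's axes at that moment, turning the shorter way round; what a row does not reach only later rows make up. The controller multiplies each number of a shift by 0.2 m and each number of a turn by 180 degrees. A row lasts 1/8 s, in which the tool goes at most 62.5 mm and 10.7 degrees, less where a joint would pass 70% of its speed; a pose out of reach is approached as far as the arm can. A call with a number of a shift or a turn outside -1 to 1 is refused whole. A call with a gripper value outside its range is refused whole. The fingers move at their own pace and stop on an object; "newtons" is the grip in N (left out, the last holds). Time passes only in rows, so rows that repeat a pose let the fingers close, or fill a call up. It gives the time, the measured TCP pose, the force, the opening and the grip force at its end, in the units of the state.
- sense(): the state, without advancing time (a new reading comes with each control period).
- snapshot(name): name is "scene" or "top" or "wrist"; returns the picture (420x560x3 uint8, blue, green, red); there is no depth.
- camera_params(name): a dict with "vfov" (degrees; the focal length in pixels is half the picture's height over the tangent of half this angle, whatever the lens; pixels are square), "cx", "cy" (the principal point, pixels), "R" (3x3) and "t" (3): a world point X has camera coordinates R X + t. Camera axes: x right, y down, z forward; pixel columns grow to the right and rows downward; lengths in mm; the calibration is good to about 2 mm. A picture is of the moment at which its call begins: read the wrist's pose just before it. camera_params takes no time and is no camera call; for the wrist camera it gives the pose at the moment of the call.
- hand_in(): hands the job in; it is judged then, once.
Trained networks look in the newest picture that a camera, given by its name, has taken for a name from the list of things; names that differ only in an ending like _2 or _b are one class to them, and where a whole thing is asked for, a point or a joint stands for the part that bears it (a point fixed in the world has none). Each returns a list of dicts, best first, with "conf" (0 to 1); they miss things now and then, are a little off and sometimes report something else, mostly with a low value. They report only what shows in the picture. A call takes as long as a camera call. They do not tell look-alikes from the thing itself.
- masks_of(camera, label): "pixels" (420x560 bool, what is visible of it) and "at" ([column, row] in pixels, amid what is visible of it).
- pinpoint(camera, label): "at" ([column, row] in pixels: a listed point, or the origin of a listed thing).
The state is a dict: "time": time; "joint_pos": joint angles; "qd": joint speeds; "joint_efforts": joint torques, N m; "tool_pos": TCP position; "tcp_rot": TCP orientation; "ft_force": force on the tool from outside, world axes, zero at the start; "wrist_torque": the same for the moment, N m; "finger_gap": finger opening in mm; "grip_force": force on a finger pad.
Only numpy, scipy, OpenCV 4.12 (cv2) and the standard library are available. Lean on these libraries where they do the work, as an engineer would, in place of code of your own. Each camera call takes 0.05 s, during which the arm holds its last target. There are 200 camera calls.

## Working session

There is one attempt and no reset: what is moved stays moved. The work goes in short steps, Python scripts to look and compute and a tool call to move; the robot and the scene stay as the last step left them, time stands still between calls to the robot, and variables do not carry over. Pictures are saved under pics/ and viewed, at most 14 in all, crops included, and the job is handed in when it is done.

Besides the shell and the picture viewer there is one more tool, called as name(argument=value, ...) on one line, values as JSON. step_arm: Moves the arm, as the interface text tells. Its arguments: {"type":"object","properties":{"targets":{"type":"array","items":{"type":"object","properties":{"angular":{"type":"array","items":{"type":"number","minimum":-1,"maximum":1}},"dp":{"type":"array","items":{"type":"number","minimum":-1,"maximum":1}},"fingers":{"type":"number"}}}},"newtons":{"type":"number"}},"required":["targets"]}

```bash
mkdir -p pics; ls
cat > h.py <<'E'
import numpy as np, cv2
from bench import *
def ray(cam,px):
    p=camera_params(cam); f=210/np.tan(np.radians(p['vfov'])/2)
    R=np.array(p['R']);t=np.array(p['t'])
    d=R.T@np.array([(px[0]-p['cx'])/f,(px[1]-p['cy'])/f,1.]); return -R.T@t,d
def onz(cam,px,z):
    c,d=ray(cam,px); return c+d*(z-c[2])/d[2]
def proj(cam,X):
    p=camera_params(cam); f=210/np.tan(np.radians(p['vfov'])/2)
    q=np.array(p['R'])@np.array(X)+np.array(p['t']); return [p['cx']+f*q[0]/q[2],p['cy']+f*q[1]/q[2]]
E
python3 - <<'E'
from h import *
s=sense(); print(s)
Z=dict(heater_lever_tip=92,heater_lever_base=0,plate=0,red_pot_center=54,yellow_pot_center=54,white_pot_center=54,violet_pot_center=54,red_ring=30,yellow_ring=30,white_ring=30,violet_ring=30,stand=0,mat=0,canister_1_handle=145,petri=0)
for cam in ['top','scene']:
    im=snapshot(cam); cv2.imwrite(f'pics/{cam}0.png',im)
    p=camera_params(cam); print(cam,p['vfov'],p['cx'],p['cy'],(-np.array(p['R']).T@p['t']).round())
    for n,z in Z.items():
        for d in pinpoint(cam,n)[:4]: print(n,np.round(d['at']),round(d['conf'],2),onz(cam,d['at'],z).round(0)[:2])
E
```

```text
pics
{'time': 0.0, 'joint_pos': array([ 5.97376238e+01,  7.51454030e+00,  8.53294021e+01,  2.43718015e-03,
        8.72608748e+01, -4.89455958e+00]), 'qd': array([ 0.0635274 , -0.02788522, -0.05963861,  0.0620782 , -0.02637192,
       -0.02933705]), 'joint_efforts': array([ 2.21401901e-04, -5.69422066e+01, -5.00542116e+01, -2.99050453e-04,
        1.52817601e-02, -1.21178263e-05]), 'tool_pos': array([256.76171202, 541.68413103, 230.24916622]), 'tcp_rot': array([-1.79895773e+02, -1.13685520e-02,  1.54632054e+02]), 'ft_force': array([-0.24024407,  0.57243009, -0.22834391]), 'wrist_torque': array([-0.00190123, -0.09774689, -0.00747735]), 'grip_force': 0.0, 'finger_gap': 85.41804948356288}
top 43.96395466072035 274.67267558103873 212.09635395380167 [ 277.  -54. 1580.]
heater_lever_tip [108. 247.] 0.65 [403. 426.]
heater_lever_base [116. 237.] 0.71 [442. 431.]
plate [226. 208.] 0.74 [535.  99.]
red_pot_center [287. 181.] 0.57 [610. -87.]
red_pot_center [174. 237.] 0.45 [438. 243.]
yellow_pot_center [210. 188.] 0.72 [586. 143.]
yellow_pot_center [249. 184.] 0.57 [599.  27.]
white_pot_cente
[... 1080 characters left out ...]
1. 282.] 0.19 [ 430. -415.]
white_pot_center [263. 201.] 0.78 [619.  41.]
white_pot_center [342. 264.] 0.4 [ 448. -308.]
violet_pot_center [209. 191.] 0.71 [586. 234.]
red_ring [274. 244.] 0.68 [462. -94.]
yellow_ring [237. 238.] 0.64 [435.  11.]
white_ring [176. 216.] 0.93 [438. 249.]
violet_ring [206. 225.] 0.72 [447. 135.]
stand [174. 194.] 0.73 [583. 396.]
stand [344. 267.] 0.68 [ 504. -293.]
mat [380. 284.] 0.88 [ 485. -399.]
canister_1_handle [376. 200.] 0.93 [ 642. -315.]
canister_1_handle [409. 214.] 0.61 [ 618. -414.]
canister_1_handle [340. 227.] 0.59 [ 472. -284.]
canister_1_handle [433. 261.] 0.59 [ 449. -518.]
petri [173. 196.] 0.54 [567. 387.]
petri [174. 217.] 0.27 [465. 287.]
```

Run:
```python
import cv2
a=cv2.imread('pics/top0.png');b=cv2.imread('pics/scene0.png')
cv2.imwrite('pics/a.png',cv2.resize(a[120:320,60:470],(800,390),interpolation=cv2.INTER_CUBIC))
cv2.imwrite('pics/b.png',cv2.resize(b[140:340,100:470],(800,432),interpolation=cv2.INTER_CUBIC))
```

```text
(no output)
```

View pics/a.png

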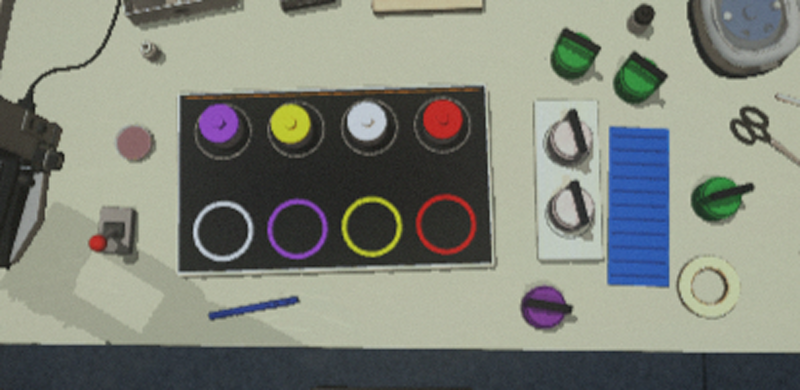

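View pics/b.png

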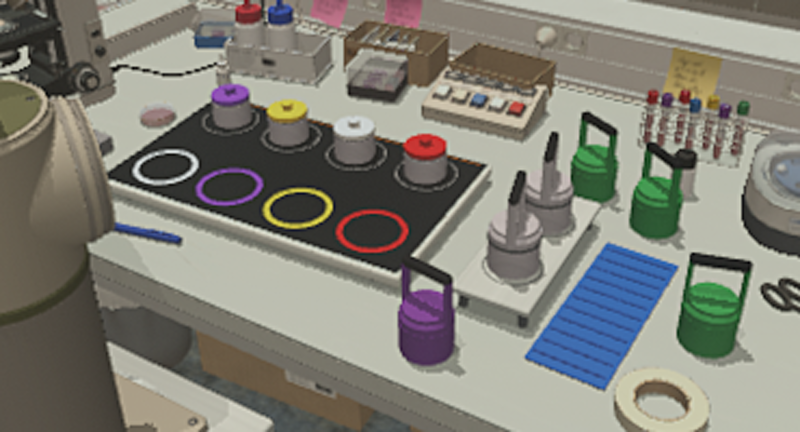

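The top view shows the pots left to right as violet, yellow, white and red, and the rings as white, violet, yellow and red. All four pots are present. Canister candidates are two steel ones on the stand (crop 570,140 and 570,210), three green ones and a purple one. The two steel ones on the stand are meant, since green and purple are excluded, and the enlarged crop confirms this. The lever ball is at full-picture pixel (109,244).

Run:
```python
from h import *
from scipy.optimize import least_squares
def C(cam,m):
    n,_,st,c=cv2.connectedComponentsWithStats(m.astype(np.uint8)); return [(c[i].round(1),st[i,4],st[i,:4]) for i in range(1,n) if st[i,4]>15]
ims={c:cv2.imread(f'pics/{c}0.png') for c in('top','scene')}
def ellc(cam,ctr,col):
    im=ims[cam]; hsv=cv2.cvtColor(im,cv2.COLOR_BGR2HSV).astype(int); x,y=map(int,ctr); r=26
    H,S,V=[hsv[...,i] for i in range(3)]
    m={'red':((H<8)|(H>172))&(S>120)&(V>90),'yellow':(abs(H-28)<9)&(S>90)&(V>90),'white':(S<60)&(V>130),'violet':(abs(H-140)<14)&(S>60)&(V>70)}[col]
    k=np.zeros_like(m); k[y-17:y+18,x-r:x+r+1]=1
    m&=k
    n,l,st,c=cv2.connectedComponentsWithStats(m.astype(np.uint8),connectivity=8)
    i=1+np.argmax(st[1:,4]); pts=np.argwhere(l==i)[:,::-1].astype(np.float32)
    hull=cv2.convexHull(pts); e=cv2.fitEllipse(hull); return np.array(e[0])
G={'top':dict(white=(174,238),violet=(212,238),yellow=(250,237),red=(288,235)),'scene':dict(white=(176,217),violet=(206,226),yellow=(237,236),red=(272,247))}
slot=dict(white=171,violet=57,yellow=-57,red=-171)
obs=[]
for cam in G:
    for c in G[cam]:
        e=ellc(cam,G[cam][c],c); obs.append((cam,c,e)); print(cam,c,e.round(1),onz(cam,e,30)[:2].round(1))
def P(q,X):
    c,s=np.cos(q[2]),np.sin(q[2]); return np.array([q[0]+c*X[0]-s*X[1],q[1]+s*X[0]+c*X[1]])
f=lambda q:np.concatenate([np.array(proj(cam,[*P(q,(-78,slot[c])),30]))-e for cam,c,e in obs])
r=least_squares(f,[520,90,0.],loss='soft_l1'); q=r.x;print('plate',q,f(q).round(1))
for s in (171,57,-57,-171): print(s,'far',P(q,(78,s)).round(1),'near',P(q,(-78,s)).round(1))
# red ball, in top
hsv=cv2.cvtColor(ims['top'],cv2.COLOR_BGR2HSV).astype(int)
m=((hsv[...,0]<8)|(hsv[...,0]>172))&(hsv[...,1]>120); m[:,130:]=0
for x in C('top',m): print('ball',x,onz('top',x[0],92).round(0))
cv2.imwrite('pics/c.png',np.hstack([cv2.resize(ims['top'][215:270,90:140],(500,550),interpolation=cv2.INTER_CUBIC)]))
for cam in('top','scene'):
    snapshot(cam)
    for l in ('canister_1_handle','stand','mat'):
        for d in masks_of(cam,l):
            p=d['pixels'];print(cam,l,round(d['conf'],2),np.round(d['at']),p.sum())
            if l!='canister_1_handle': print(cv2.minAreaRect(np.argwhere(p)[:,::-1].astype(np.float32)),onz(cam,d['at'],35 if l=='stand' else 4)[:2].round())
```

```text
top white [173.8 238.1] [436.7 249.2]
top violet [212.1 236.9] [441.8 135. ]
top yellow [250.1 235.8] [446.5  21.1]
top red [288.2 234.6] [451.8 -92.7]
scene white [171.  194.3] [537.  363.2]
scene violet [205.6 226. ] [440.7 133.5]
scene yellow [237.4 235.9] [445.4  19.1]
scene red [271.6 246.6] [450.3 -94.8]
plate [5.21949941e+02 8.15601146e+01 4.45403802e-02] [ 0.1  0.1 -0.   0.1 -0.  -0.   0.   0.   4.9 22.4 -0.2 -0.3 -0.3 -0.4
 -0.4 -0.5]
171 far [592.3 255.9] near [436.4 248.9]
57 far [597.3 142. ] near [441.5 135. ]
-57 far [602.4  28.1] near [446.6  21.1]
-171 far [607.5 -85.8] near [451.6 -92.7]
ball (array([125.1, 108.3]), np.int32(110), array([120, 101,  10,  15], dtype=int32)) [818. 399.  92.]
ball (array([109.8, 244.2]), np.int32(58), array([106, 241,   9,   8], dtype=int32)) [410. 420.  92.]
top canister_1_handle 0.79 [425. 220.] 454
top canister_1_handle 0.74 [340. 278.] 423
top canister_1_handle 0.64 [387. 163.] 482
top canister_1_handle 0.58 [353. 224.] 412
top canister_1_handle 0.58 [357. 149.] 491
top stand 0.92 [347. 214.] 1886
((350.5, 212.0), (82.0, 35.0), 90.0)
[... 499 characters left out ...]
6 [338. 250.] 797
scene canister_1_handle 0.74 [403. 234.] 674
scene canister_1_handle 0.26 [293. 216.] 422
scene stand 0.79 [341. 269.] 1242
((341.67877197265625, 256.4700927734375), (39.11020278930664, 74.19741821289062), 33.38851547241211) [ 451. -304.]
scene stand 0.2 [296. 214.] 380
((296.3861389160156, 213.86138916015625), (22.28883171081543, 18.70669937133789), 84.2894058227539) [629. -73.]
scene mat 0.73 [378. 289.] 2491
((378.338623046875, 284.7138671875), (39.6044807434082, 73.29054260253906), 32.2756462097168) [ 458. -402.]
scene mat 0.53 [272. 246.] 494
((272.0, 247.0), (18.0, 32.0), 90.0) [485. -75.]
scene mat 0.16 [295. 216.] 435
((297.0, 213.5), (23.0, 20.0), 90.0) [658. -55.]
```

View pics/c.png

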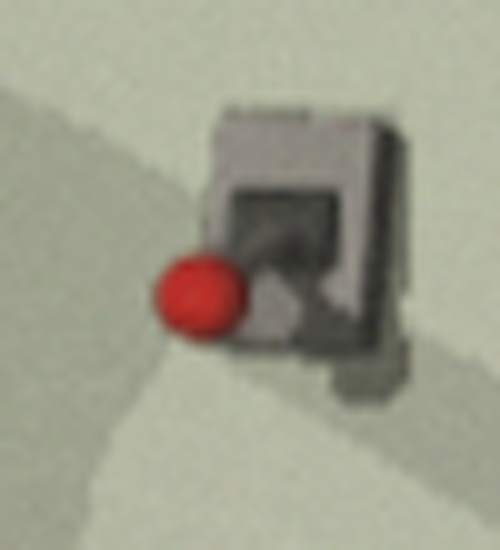

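The lever ball shows at crop (200,295), world about (410,420,92). The box is nearly square to x. I'll move behind the ball with the fingers shut.

step_arm(targets=[{"dp": [-0.3,-0.15,0.2],"angular": [0,0,-0.05],"fingers": 1},{"dp": [-0.5,-0.25,0.35],"angular": [0,0,-0.1],"fingers": 1},{"dp": [-0.682,-0.352,0.505],"angular": [0,0,-0.141],"fingers": 1},{"dp": [-0.682,-0.352,0.505],"angular": [0,0,-0.141],"fingers": 1},{"dp": [-0.682,-0.352,0.505],"angular": [0,0,-0.141],"fingers": 1},{"dp": [-0.682,-0.352,0.505],"angular": [0,0,-0.141],"fingers": 1},{"dp": [-0.682,-0.352,0.505],"angular": [0,0,-0.141],"fingers": 1},{"dp": [-0.682,-0.352,0.505],"angular": [0,0,-0.141],"fingers": 1}])

```text
time: 3.0
tool_pos: [349.9, 420.8, 130.9]
tcp_rot: [180.0, 0.0, -179.9]
ft_force: [-0.5, -0.3, 0.5]
finger_gap: 0.4
grip_force: 0.0
```

step_arm(targets=[{"dp": [0,0,0.14],"fingers": 1},{"dp": [0,0,0.275],"fingers": 1},{"dp": [0,0,0.275],"fingers": 1},{"dp": [-0.1,0,0.275],"fingers": 1},{"dp": [-0.2,0,0.275],"fingers": 1},{"dp": [-0.28,0,0.275],"fingers": 1},{"dp": [-0.36,0,0.275],"fingers": 1},{"dp": [-0.4,0,0.275],"fingers": 1}])

```text
validation failed for argument at $.ta...
```

step_arm(targets=[{"dp": [-0.04,0,0],"fingers": 1},{"dp": [-0.08,0,0],"fingers": 1},{"dp": [-0.11,0,0],"fingers": 1},{"dp": [-0.14,0,0],"fingers": 1},{"dp": [-0.16,0,0],"fingers": 1},{"dp": [-0.17,0,0],"fingers": 1},{"dp": [-0.17,0,0],"fingers": 1},{"dp": [-0.17,0,0],"fingers": 1}])

```text
validation failed for argument at $.ta...
```

Run:
```python
from h import *
im=snapshot('top'); print(pinpoint('top','heater_lever_tip')[:1])
hsv=cv2.cvtColor(im,cv2.COLOR_BGR2HSV).astype(int)
m=((hsv[...,0]<8)|(hsv[...,0]>172))&(hsv[...,1]>120); m[:,135:]=0;m[:180]=0
pts=np.argwhere(m)[:,::-1]; print(len(pts), pts.mean(0) if len(pts) else 0, onz('top',pts.mean(0),92) if len(pts) else 0)
cv2.imwrite('pics/d.png',cv2.resize(im[190:280,80:180],(500,450),interpolation=cv2.INTER_CUBIC))
```

```text
[{'at': [110.3, 244.5], 'conf': 0.39}]
57 [109.8245614  244.24561404] [410.32647271 419.86222918  92.        ]
```

View pics/d.png

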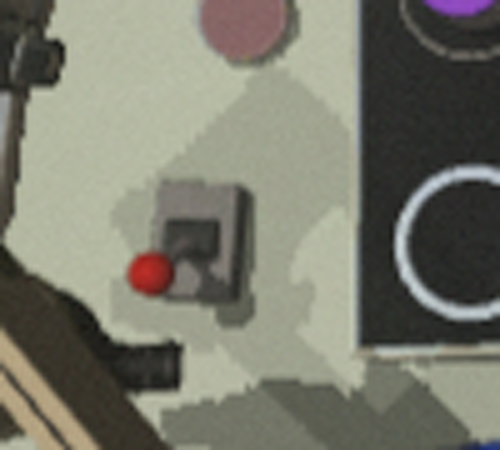

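The lever has not moved: the calls were refused because "angular" is required in each row. I'll resend them.

step_arm(targets=[{"dp": [0,0,0.14],"angular": [0,0,0],"fingers": 1},{"dp": [0,0,0.275],"angular": [0,0,0],"fingers": 1},{"dp": [0,0,0.275],"angular": [0,0,0],"fingers": 1},{"dp": [-0.1,0,0.275],"angular": [0,0,0],"fingers": 1},{"dp": [-0.2,0,0.275],"angular": [0,0,0],"fingers": 1},{"dp": [-0.28,0,0.275],"angular": [0,0,0],"fingers": 1},{"dp": [-0.36,0,0.275],"angular": [0,0,0],"fingers": 1},{"dp": [-0.4,0,0.275],"angular": [0,0,0],"fingers": 1}])

```text
time: 4.1
tool_pos: [431.6, 420.1, 75.7]
tcp_rot: [180.0, 0.0, 180.0]
ft_force: [-1.3, -0.7, -0.1]
finger_gap: 0.4
grip_force: 0.4
```

step_arm(targets=[{"dp": [-0.04,0,0],"angular": [0,0,0],"fingers": 1},{"dp": [-0.08,0,0],"angular": [0,0,0],"fingers": 1},{"dp": [-0.11,0,0],"angular": [0,0,0],"fingers": 1},{"dp": [-0.14,0,0],"angular": [0,0,0],"fingers": 1},{"dp": [-0.16,0,0],"angular": [0,0,0],"fingers": 1},{"dp": [-0.17,0,0],"angular": [0,0,0],"fingers": 1},{"dp": [-0.17,0,0],"angular": [0,0,0],"fingers": 1},{"dp": [-0.17,0,0],"angular": [0,0,0],"fingers": 1}])

```text
time: 5.1
tool_pos: [452.4, 420.3, 74.4]
tcp_rot: [-179.7, -1.2, -179.8]
ft_force: [-55.4, -7.8, 34.1]
finger_gap: -0.3
grip_force: 28.7
```

step_arm(targets=[{"dp": [0.1,0,0],"angular": [0,0,0],"fingers": 1},{"dp": [0.25,0,0],"angular": [0,0,0],"fingers": 1},{"dp": [0.4,0,0],"angular": [0,0,0],"fingers": 1},{"dp": [0.5,0,-0.2],"angular": [0,0,0],"fingers": 0.5},{"dp": [0.5,0,-0.5],"angular": [0,0,0],"fingers": 0},{"dp": [0.5,0,-0.8],"angular": [0,0,0],"fingers": 0},{"dp": [0.5,0,-0.95],"angular": [0,0,0],"fingers": 0},{"dp": [0.5,0,-0.95],"angular": [0,0,0],"fingers": 0}])

```text
time: 6.1
tool_pos: [365.6, 421.5, 269.5]
tcp_rot: [179.7, 0.3, -180.0]
ft_force: [0.2, 0.0, -0.5]
finger_gap: 85.4
grip_force: 0.0
```

Run:
```python
from h import *
im=snapshot('top')
hsv=cv2.cvtColor(im,cv2.COLOR_BGR2HSV).astype(int)
m=((hsv[...,0]<8)|(hsv[...,0]>172))&(hsv[...,1]>120); m[:,135:]=0;m[:205]=0
pts=np.argwhere(m)[:,::-1]; print(len(pts), pts.mean(0) if len(pts) else 0, onz('top',pts.mean(0),92) if len(pts) else 0)
# canister bars: dark pixels near
im0=cv2.imread('pics/top0.png'); g=cv2.cvtColor(im0,cv2.COLOR_BGR2GRAY)
n,l,st,c=cv2.connectedComponentsWithStats((g<70).astype(np.uint8))
for i in range(1,n):
    if 330<c[i][0]<370 and 150<c[i][1]<260 and st[i,4]>10:
        p=np.argwhere(l==i)[:,::-1].astype(np.float32); print(st[i],cv2.minAreaRect(p)); 
        v=cv2.fitLine(p,cv2.DIST_L2,0,.01,.01).ravel(); print(v, onz('top',c[i],151),onz('top',c[i],151)-onz('top',c[i]+v[:2]*5,151))
```

```text
57 [112.1754386  221.56140351] [476.00940048 417.13188239  92.        ]
[343 147  19  13  79] ((350.3224792480469, 154.573974609375), (19.3094539642334, 9.192388534545898), 22.380136489868164)
[  0.926106     0.37726343 350.18988    155.32912   ] [ 665.71842389 -263.14819641  151.        ] [ 5.32319546 13.03599778  0.        ]
[341 176  21  29 135] ((349.2523193359375, 190.67433166503906), (25.382400512695312, 18.294483184814453), 73.3007583618164)
[ 1.9230247e-01 -9.8133570e-01  3.5323703e+02  1.9102222e+02] [ 562.97623142 -270.69022168  151.        ] [-14.04193781   2.84052275   0.        ]
[352 213  10  24  97] ((356.5293884277344, 224.1956024169922), (23.1905574798584, 6.526979446411133), 81.46923065185547)
[2.3834854e-01 9.7117966e-01 3.5655670e+02 2.2394846e+02] [ 470.16333215 -278.91387857  151.        ] [13.50831201  3.14135793  0.        ]
[342 224  10  14  21] ((344.8360290527344, 231.65200805664062), (15.811386108398438, 4.047714710235596), 55.304840087890625)
[  0.5403319   0.841452  344.90475   232.33333  ] [ 446.37530621 -246.4501577   151.        ] [11.58780104  7.36240769  0.        ]
```

Run:
```python
from h import *
im=snapshot('wrist'); cv2.imwrite('pics/w1.png',im)
p=camera_params('wrist');print(p['vfov'],p['cx'],p['cy'],-np.array(p['R']).T@p['t'],np.array(p['R']).round(2))
for n,z in (('heater_lever_tip',92),('heater_lever_base',0)):
    for d in pinpoint('wrist',n): print(n,d,onz('wrist',d['at'],z))
hsv=cv2.cvtColor(im,cv2.COLOR_BGR2HSV).astype(int)
m=((hsv[...,0]<8)|(hsv[...,0]>172))&(hsv[...,1]>120)
n,l,st,c=cv2.connectedComponentsWithStats(m.astype(np.uint8))
for i in range(1,n):
    if st[i,4]>80: print(st[i],c[i],onz('wrist',c[i],92))
```

```text
69.33706743392585 277.199654404118 206.95312492910944 [296.62288155 418.76258143 406.41088897] [[-0.    1.   -0.  ]
 [ 0.96  0.    0.27]
 [ 0.27  0.   -0.96]]
heater_lever_tip {'at': [270.7, 282.2], 'conf': 0.87} [474.30188781 410.74129061  92.        ]
heater_lever_base {'at': [270.8, 219.1], 'conf': 0.61} [427.18308129 408.72675307   0.        ]
[262 270  21  22 364] [271.80494505 280.45604396] [471.41506687 411.72965629  92.        ]
```

View pics/w1.png

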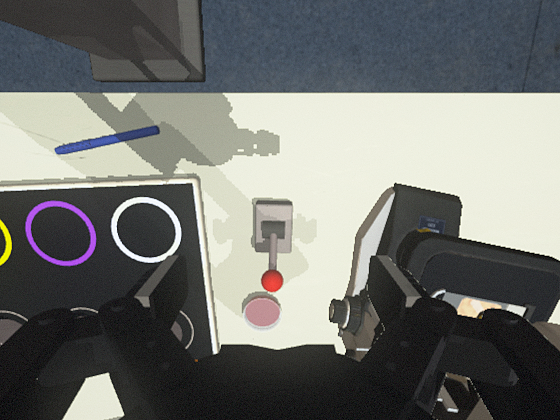

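The wrist view shows the ball at (271,281), past the box (254–292, 199–250) and just short of the dish at (262,310). I'll compare this with the box geometry.

Run:
```python
from h import *
im=cv2.imread('pics/w1.png')
for cx in (436,446):
  for z in (0,25):
    print(cx,z,[np.round(proj('wrist',[cx+a,415+b,z])) .tolist() for a,b in((-35,-25),(-35,25),(35,-25),(35,25))])
  for an in (.8,.9,1.0):
    print(an,np.round(proj('wrist',[cx+79.4*np.sin(an-.5),411,22+79.4*np.cos(an-.5)]),1), np.round(proj('top',[cx+79.4*np.sin(an-.5),417,22+79.4*np.cos(an-.5)]),1))
cv2.imwrite('pics/e.png',cv2.resize(im[185:335,230:320],(480,600),interpolation=cv2.INTER_CUBIC)[:,:])
```

```text
436 0 [[257.0, 201.0], [293.0, 201.0], [258.0, 248.0], [293.0, 248.0]]
436 25 [[256.0, 206.0], [294.0, 206.0], [257.0, 255.0], [294.0, 255.0]]
0.8 [271.  273.5] [111.2 227. ]
0.9 [271.1 278.3] [111.7 224.5]
1.0 [271.2 282.4] [112.2 222.2]
446 0 [[257.0, 208.0], [293.0, 208.0], [258.0, 254.0], [293.0, 255.0]]
446 25 [[256.0, 213.0], [294.0, 213.0], [257.0, 262.0], [293.0, 262.0]]
0.8 [271.1 281.5] [111.5 223.5]
0.9 [271.1 286.2] [111.9 221.1]
1.0 [271.2 290.1] [112.4 218.8]
```

View pics/e.png

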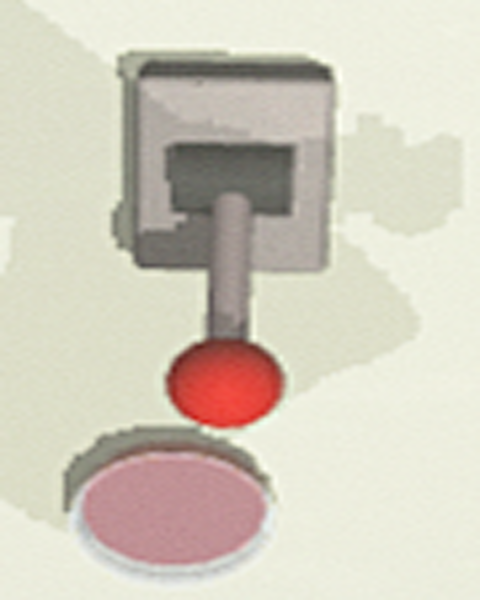

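The box's top face spans crop rows 78–270. That puts its centre at x≈435 and the ball at about +38 mm, so the lever is fully over. Next I'll go to the canisters.

step_arm(targets=[{"dp": [-0.1,-0.3,-0.06],"angular": [0,0,0],"fingers": 0},{"dp": [-0.2,-0.6,-0.12],"angular": [0,0,0],"fingers": 0},{"dp": [-0.28,-0.9,-0.175],"angular": [0,0,0],"fingers": 0},{"dp": [-0.28,-1,-0.175],"angular": [0,0,0],"fingers": 0},{"dp": [-0.28,-1,-0.175],"angular": [0,0,0],"fingers": 0},{"dp": [-0.28,-1,-0.175],"angular": [0,0,0],"fingers": 0},{"dp": [-0.28,-1,-0.175],"angular": [0,0,0],"fingers": 0},{"dp": [-0.28,-1,-0.175],"angular": [0,0,0],"fingers": 0}])

```text
time: 7.3
tool_pos: [419.8, 220.9, 299.9]
tcp_rot: [-180.0, -0.0, -179.9]
ft_force: [0.1, 0.6, -0.8]
finger_gap: 85.5
grip_force: 0.0
```

step_arm(targets=[{"dp": [0,-0.3,0],"angular": [0,0,0],"fingers": 0},{"dp": [0,-0.6,0],"angular": [0,0,0],"fingers": 0},{"dp": [0,-0.9,0],"angular": [0,0,0],"fingers": 0},{"dp": [0,-1,0],"angular": [0,0,0],"fingers": 0},{"dp": [0,-1,0],"angular": [0,0,0],"fingers": 0},{"dp": [0,-1,0],"angular": [0,0,0],"fingers": 0},{"dp": [0,-1,0],"angular": [0,0,0],"fingers": 0},{"dp": [0,-1,0],"angular": [0,0,0],"fingers": 0}])

```text
time: 8.3
tool_pos: [420.2, 20.9, 300.3]
tcp_rot: [180.0, -0.0, -179.9]
ft_force: [-0.6, 0.0, 0.2]
finger_gap: 85.5
grip_force: 0.0
```

step_arm(targets=[{"dp": [0,-0.3,0],"angular": [0,0,0],"fingers": 0},{"dp": [0,-0.6,0],"angular": [0,0,0],"fingers": 0},{"dp": [0,-0.9,0],"angular": [0,0,0],"fingers": 0},{"dp": [0,-1,0],"angular": [0,0,0],"fingers": 0},{"dp": [0,-1,0],"angular": [0,0,0],"fingers": 0},{"dp": [0,-1,0],"angular": [0,0,0],"fingers": 0},{"dp": [0,-1,0],"angular": [0,0,0],"fingers": 0},{"dp": [0,-1,0],"angular": [0,0,0],"fingers": 0}])

```text
time: 9.3
tool_pos: [420.5, -179.1, 300.5]
tcp_rot: [-180.0, 0.0, -179.9]
ft_force: [0.0, 0.9, 0.0]
finger_gap: 85.2
grip_force: 0.0
```

step_arm(targets=[{"dp": [0,-0.3,0],"angular": [0,0,0],"fingers": 0},{"dp": [0,-0.475,0],"angular": [0,0,0],"fingers": 0},{"dp": [0,-0.475,0],"angular": [0,0,0],"fingers": 0},{"dp": [0,-0.475,0],"angular": [0,0,0],"fingers": 0},{"dp": [0,-0.475,0],"angular": [0,0,0],"fingers": 0},{"dp": [0,-0.475,0],"angular": [0,0,0],"fingers": 0},{"dp": [0,-0.475,0],"angular": [0,0,0],"fingers": 0},{"dp": [0,-0.475,0],"angular": [0,0,0],"fingers": 0}])

```text
time: 10.3
tool_pos: [420.3, -274.7, 300.3]
tcp_rot: [-180.0, 0.0, -180.0]
ft_force: [0.1, 0.0, -0.3]
finger_gap: 85.3
grip_force: 0.0
```

Run:
```python
from h import *
print(sense()['tool_pos'],sense()['tcp_rot'])
im=snapshot('wrist'); cv2.imwrite('pics/w2.png',im)
for n,z in (('canister_1_handle',145),('mat',0),('stand',0)):
    for d in pinpoint('wrist',n): print(n,d,onz('wrist',d['at'],z)[:2].round(1))
```

```text
[ 420.31517365 -274.67711107  300.34883536] [-1.79996542e+02  4.84822209e-03 -1.79973308e+02]
canister_1_handle {'at': [306.5, 95.5], 'conf': 0.81} [ 329.8 -249.2]
canister_1_handle {'at': [272.6, 238.9], 'conf': 0.78} [ 471.1 -280.9]
canister_1_handle {'at': [76.4, 248.2], 'conf': 0.76} [ 481.8 -488.1]
mat {'at': [199.4, 213.1], 'conf': 0.94} [ 486.9 -394.4]
mat {'at': [491.5, 189.2], 'conf': 0.64} [449.5  42.5]
stand {'at': [273.0, 238.0], 'conf': 0.66} [ 527.3 -282.7]
stand {'at': [198.5, 213.1], 'conf': 0.31} [ 486.9 -395.8]
```

View pics/w2.png

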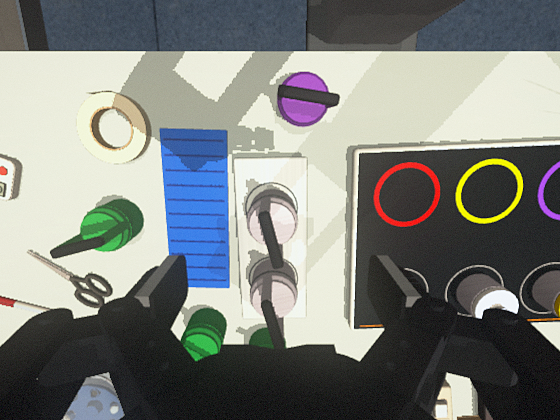

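The wrist view shows the two steel canisters on the stand, with bars centred near (271,239) and (275,319), both turned about 13–15°. The mat is at (161–229, 128–287) and the green and purple look-alikes are clear of it. I'll grasp the near one first.

step_arm(newtons=40, targets=[{"dp": [-0.1,-0.01,0.2],"angular": [0,0,-0.04],"fingers": 0.2},{"dp": [-0.2,-0.02,0.4],"angular": [0,0,-0.072],"fingers": 0.2},{"dp": [-0.255,-0.025,0.5],"angular": [0,0,-0.072],"fingers": 0.2},{"dp": [-0.255,-0.025,0.5],"angular": [0,0,-0.072],"fingers": 0.2},{"dp": [-0.255,-0.025,0.5],"angular": [0,0,-0.072],"fingers": 0.2},{"dp": [-0.255,-0.025,0.7],"angular": [0,0,-0.072],"fingers": 0.2},{"dp": [-0.255,-0.025,0.87],"angular": [0,0,-0.072],"fingers": 0.2},{"dp": [-0.255,-0.025,0.87],"angular": [0,0,-0.072],"fingers": 0.2}])

```text
time: 11.5
tool_pos: [469.8, -279.1, 125.0]
tcp_rot: [179.8, -0.1, -167.1]
ft_force: [-0.1, 0.1, 0.5]
finger_gap: 68.3
grip_force: 0.0
```

step_arm(targets=[{"dp": [0,0,0],"angular": [0,0,0],"fingers": 0.4},{"dp": [0,0,0],"angular": [0,0,0],"fingers": 0.6},{"dp": [0,0,0],"angular": [0,0,0],"fingers": 0.8},{"dp": [0,0,0],"angular": [0,0,0],"fingers": 1},{"dp": [0,0,0],"angular": [0,0,0],"fingers": 1},{"dp": [0,0,0],"angular": [0,0,0],"fingers": 1},{"dp": [0,0,0],"angular": [0,0,0],"fingers": 1},{"dp": [0,0,0],"angular": [0,0,0],"fingers": 1}])

```text
time: 12.5
tool_pos: [471.9, -280.7, 127.5]
tcp_rot: [-179.9, 0.1, -167.0]
ft_force: [-0.7, -2.1, 6.0]
finger_gap: 11.6
grip_force: 40.6
```

Run:
```python
from h import *
# geometry from stored wrist frame w2: pose was TCP (420.3,-274.7,300.3); shift current params
p=camera_params('top')
import numpy as np
c=np.array([420.3-69,-274.7-2.7,300.3+137]); R=np.array([[0,1,0],[.963,0,.269],[.269,0,-.963]]);f=303.6
def on(px,z):
    d=R.T@np.array([(px[0]-277.2)/f,(px[1]-206.95)/f,1]); return (c+d*(z-c[2])/d[2])[:2].round(1)
print('mat',[on(q,4).tolist() for q in((161,128),(226,130),(229,287),(172,287))])
print('far bar',[on(q,145).tolist() for q in((267,292),(275,319),(283,345))])
print('near bar',[on(q,145).tolist() for q in((263,212),(278,265))], on((272.6,238.9),145))
print('far top',onz('top',(356,187),145),onz('top',(352,177),151),onz('top',(360,197),151))
print(sense()['finger_gap'])
```

```text
mat [[359.1, -438.0], [361.8, -348.3], [605.3, -354.5], [605.3, -445.7]]
far bar [[528.7, -288.5], [562.6, -279.9], [597.1, -270.8]]
near bar [[438.2, -291.7], [496.6, -276.6]] [ 467.1 -282.1]
far top [ 575.80380228 -279.49057267  145.        ] [ 603.07203037 -267.63456866  151.        ] [ 546.21031134 -289.39873874  151.        ]
11.632770880228342
```

step_arm(targets=[{"dp": [0,0,-0.1],"angular": [0,0,0],"fingers": 1},{"dp": [0,0,-0.2],"angular": [0,0,0],"fingers": 1},{"dp": [0,0,-0.3],"angular": [0,0,0],"fingers": 1},{"dp": [0.08,-0.12,-0.3],"angular": [0,0,0.02],"fingers": 1},{"dp": [0.18,-0.26,-0.3],"angular": [0,0,0.04],"fingers": 1},{"dp": [0.28,-0.4,-0.3],"angular": [0,0,0.06],"fingers": 1},{"dp": [0.337,-0.507,-0.3],"angular": [0,0,0.072],"fingers": 1},{"dp": [0.337,-0.507,-0.3],"angular": [0,0,0.072],"fingers": 1}])

```text
time: 13.5
tool_pos: [428.0, -395.5, 186.9]
tcp_rot: [-180.0, 0.0, 179.9]
ft_force: [0.6, 0.7, -2.4]
finger_gap: 11.3
grip_force: 39.5
```

step_arm(targets=[{"dp": [0,0,0],"angular": [0,0,0],"fingers": 1},{"dp": [0,0,0.15],"angular": [0,0,0],"fingers": 1},{"dp": [0,0,0.28],"angular": [0,0,0],"fingers": 1},{"dp": [0,0,0.37],"angular": [0,0,0],"fingers": 1},{"dp": [0,0,0.41],"angular": [0,0,0],"fingers": 1},{"dp": [0,0,0.43],"angular": [0,0,0],"fingers": 1},{"dp": [0,0,0.445],"angular": [0,0,0],"fingers": 1},{"dp": [0,0,0.445],"angular": [0,0,0],"fingers": 1}])

```text
time: 14.5
tool_pos: [428.6, -394.1, 97.8]
tcp_rot: [-180.0, 0.0, -180.0]
ft_force: [-0.4, -0.6, -2.5]
finger_gap: 11.2
grip_force: 39.5
```

step_arm(targets=[{"dp": [0,0,0.01],"angular": [0,0,0],"fingers": 1},{"dp": [0,0,0.01],"angular": [0,0,0],"fingers": 1},{"dp": [0,0,0.01],"angular": [0,0,0],"fingers": 0.8},{"dp": [0,0,0.01],"angular": [0,0,0],"fingers": 0.6},{"dp": [0,0,0.01],"angular": [0,0,0],"fingers": 0.5},{"dp": [0,0,0.01],"angular": [0,0,0],"fingers": 0.5},{"dp": [0,0,0.01],"angular": [0,0,0],"fingers": 0.5},{"dp": [0,0,0.01],"angular": [0,0,0],"fingers": 0.5}])

```text
time: 15.5
tool_pos: [428.3, -393.8, 95.3]
tcp_rot: [-180.0, -0.0, -180.0]
ft_force: [0.8, -0.0, 0.3]
finger_gap: 42.7
grip_force: 0.0
```

step_arm(targets=[{"dp": [0,0,-0.15],"angular": [0,0,0],"fingers": 0.5},{"dp": [0,0,-0.4],"angular": [0,0,0],"fingers": 0.5},{"dp": [0,0,-0.65],"angular": [0,0,0],"fingers": 0.4},{"dp": [-0.1,0.2,-0.82],"angular": [0,0,0],"fingers": 0.2},{"dp": [-0.2,0.4,-0.82],"angular": [0,0,0],"fingers": 0.2},{"dp": [-0.31,0.57,-0.82],"angular": [0,0,0],"fingers": 0.2},{"dp": [-0.31,0.57,-0.82],"angular": [0,0,0],"fingers": 0.2},{"dp": [-0.31,0.57,-0.82],"angular": [0,0,0],"fingers": 0.2}])

```text
time: 16.5
tool_pos: [490.1, -280.1, 259.2]
tcp_rot: [-180.0, -0.0, -180.0]
ft_force: [-0.5, 0.4, 0.5]
finger_gap: 68.2
grip_force: 0.0
```

Run:
```python
from h import *
print(sense()['tool_pos'])
im=snapshot('wrist'); cv2.imwrite('pics/w3.png',im)
for n,z in (('canister_1_handle',145),('mat',0)):
    for d in pinpoint('wrist',n): print(n,d,onz('wrist',d['at'],z)[:2].round(1),onz('wrist',d['at'],114)[:2].round(1))
g=cv2.cvtColor(im,cv2.COLOR_BGR2GRAY)
m=(g<60).astype(np.uint8); m[338:]=0; m[:,:220]=0;m[:,335:]=0
n,l,st,c=cv2.connectedComponentsWithStats(m)
for i in range(1,n):
    if st[i,4]>150:
        p=np.argwhere(l==i)[:,::-1].astype(np.float32); v=cv2.fitLine(p,cv2.DIST_L2,0,.01,.01).ravel()
        a=onz('wrist',c[i],145);b=onz('wrist',c[i]+v[:2]*20,145); print(st[i],c[i],a,np.degrees(np.arctan2(*(b-a)[1::-1])))
```

```text
[ 490.13408072 -280.05945804  259.21573663]
canister_1_handle {'at': [150.4, 130.3], 'conf': 0.97} [ 429.2 -385.5] [ 430.  -398.1]
canister_1_handle {'at': [43.9, 198.8], 'conf': 0.63} [ 486.8 -484.6] [ 494.6 -509.1]
canister_1_handle {'at': [322.0, 2.4], 'conf': 0.55} [ 338. -249.] [ 327.8 -245. ]
canister_1_handle {'at': [279.5, 288.8], 'conf': 0.19} [ 574.7 -279.8] [ 593.2 -279.6]
mat {'at': [189.2, 172.8], 'conf': 0.61} [ 487.8 -399. ] [ 469.1 -365.7]
[ 283    0   52   66 1054] [303.0740038   23.34155598] [ 351.62394621 -262.62333939  145.        ] 158.4867548097103
[264 260  26  61 193] [276.73056995 298.15025907] [ 584.69341764 -282.57101106  145.        ] 19.069108758731147
```

View pics/w3.png

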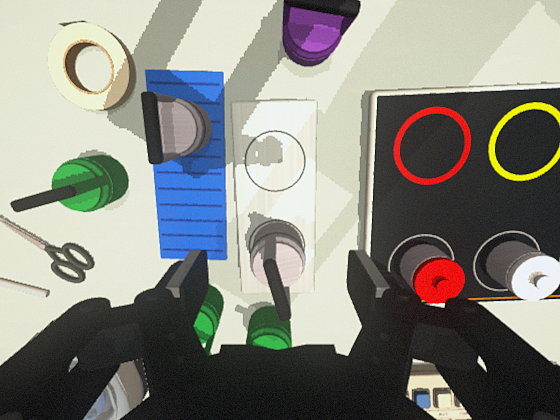

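Canister 1 stands on the mat at (175,125). Canister 2's bar runs (267,260)–(290,318), which puts its centre at world (574,-280), yaw about 18°.

step_arm(targets=[{"dp": [-0.15,0,0.1],"angular": [0,0,-0.04],"fingers": 0.2},{"dp": [-0.3,0,0.2],"angular": [0,0,-0.08],"fingers": 0.2},{"dp": [-0.42,0,0.25],"angular": [0,0,-0.1],"fingers": 0.2},{"dp": [-0.42,0,0.3],"angular": [0,0,-0.1],"fingers": 0.2},{"dp": [-0.42,0,0.45],"angular": [0,0,-0.1],"fingers": 0.2},{"dp": [-0.42,0,0.6],"angular": [0,0,-0.1],"fingers": 0.2},{"dp": [-0.42,0,0.665],"angular": [0,0,-0.1],"fingers": 0.2},{"dp": [-0.42,0,0.665],"angular": [0,0,-0.1],"fingers": 0.2}])

```text
time: 17.65
tool_pos: [573.2, -279.9, 125.5]
tcp_rot: [179.9, -0.1, -162.1]
ft_force: [0.3, 0.0, -0.1]
finger_gap: 68.4
grip_force: 0.0
```

step_arm(targets=[{"dp": [0,0,0],"angular": [0,0,0],"fingers": 0.4},{"dp": [0,0,0],"angular": [0,0,0],"fingers": 0.6},{"dp": [0,0,0],"angular": [0,0,0],"fingers": 0.8},{"dp": [0,0,0],"angular": [0,0,0],"fingers": 1},{"dp": [0,0,0],"angular": [0,0,0],"fingers": 1},{"dp": [0,0,0],"angular": [0,0,0],"fingers": 1},{"dp": [0,0,0],"angular": [0,0,0],"fingers": 1},{"dp": [0,0,0],"angular": [0,0,0],"fingers": 1}])

```text
time: 18.65
tool_pos: [574.8, -280.0, 127.2]
tcp_rot: [-179.9, 0.1, -162.0]
ft_force: [0.1, 1.1, 6.1]
finger_gap: 10.8
grip_force: 41.1
```

step_arm(targets=[{"dp": [0,0,-0.1],"angular": [0,0,0],"fingers": 1},{"dp": [0,0,-0.2],"angular": [0,0,0],"fingers": 1},{"dp": [0,0,-0.3],"angular": [0,0,0],"fingers": 1},{"dp": [0.08,-0.12,-0.3],"angular": [0,0,0.03],"fingers": 1},{"dp": [0.18,-0.26,-0.3],"angular": [0,0,0.06],"fingers": 1},{"dp": [0.27,-0.4,-0.3],"angular": [0,0,0.09],"fingers": 1},{"dp": [0.325,-0.515,-0.3],"angular": [0,0,0.1],"fingers": 1},{"dp": [0.325,-0.515,-0.3],"angular": [0,0,0.1],"fingers": 1}])

```text
time: 19.65
tool_pos: [543.8, -400.0, 187.4]
tcp_rot: [-179.9, 0.0, 179.9]
ft_force: [-1.0, 0.4, -3.0]
finger_gap: 11.0
grip_force: 40.0
```

step_arm(targets=[{"dp": [0,0,0],"angular": [0,0,0],"fingers": 1},{"dp": [0,0,0.15],"angular": [0,0,0],"fingers": 1},{"dp": [0,0,0.28],"angular": [0,0,0],"fingers": 1},{"dp": [0,0,0.37],"angular": [0,0,0],"fingers": 1},{"dp": [0,0,0.41],"angular": [0,0,0],"fingers": 1},{"dp": [0,0,0.43],"angular": [0,0,0],"fingers": 1},{"dp": [0,0,0.45],"angular": [0,0,0],"fingers": 1},{"dp": [0,0,0.455],"angular": [0,0,0],"fingers": 1}])

```text
time: 20.65
tool_pos: [544.8, -398.3, 96.2]
tcp_rot: [-179.9, 0.1, -180.0]
ft_force: [0.1, 0.3, 0.9]
finger_gap: 11.5
grip_force: 40.5
```

step_arm(targets=[{"dp": [0,0,0],"angular": [0,0,0],"fingers": 1},{"dp": [0,0,0],"angular": [0,0,0],"fingers": 1},{"dp": [0,0,0],"angular": [0,0,0],"fingers": 0.8},{"dp": [0,0,0],"angular": [0,0,0],"fingers": 0.6},{"dp": [0,0,0],"angular": [0,0,0],"fingers": 0.5},{"dp": [0,0,0],"angular": [0,0,0],"fingers": 0.5},{"dp": [0,0,0],"angular": [0,0,0],"fingers": 0.5},{"dp": [0,0,0],"angular": [0,0,0],"fingers": 0.5}])

```text
time: 21.65
tool_pos: [544.3, -397.9, 95.3]
tcp_rot: [180.0, -0.0, -180.0]
ft_force: [-0.4, -0.4, -0.1]
finger_gap: 42.4
grip_force: 0.0
```

step_arm(targets=[{"dp": [0,0,-0.15],"angular": [0,0,0],"fingers": 0.5},{"dp": [0,0,-0.4],"angular": [0,0,0],"fingers": 0.5},{"dp": [0,0,-0.65],"angular": [0,0,0],"fingers": 0.2},{"dp": [0,0.2,-0.82],"angular": [0,0,0],"fingers": 0},{"dp": [0,0.5,-0.82],"angular": [0,0,0],"fingers": 0},{"dp": [0.06,0.75,-0.82],"angular": [0,0,0],"fingers": 0},{"dp": [0.12,1,-0.82],"angular": [0,0,0],"fingers": 0},{"dp": [0.12,1,-0.82],"angular": [0,0,0],"fingers": 0}])

```text
time: 22.65
tool_pos: [519.9, -194.7, 259.6]
tcp_rot: [180.0, 0.0, -179.8]
ft_force: [-0.6, 0.1, 0.3]
finger_gap: 85.4
grip_force: 0.0
```

step_arm(targets=[{"dp": [0,0.25,0],"angular": [0,0,0],"fingers": 0},{"dp": [0,0.5,0],"angular": [0,0,0],"fingers": 0},{"dp": [0,0.56,0],"angular": [0,0,0],"fingers": 0},{"dp": [0,0.56,0],"angular": [0,0,0],"fingers": 0},{"dp": [0,0.56,0],"angular": [0,0,0],"fingers": 0},{"dp": [0,0.56,0],"angular": [0,0,0],"fingers": 0},{"dp": [0,0.56,0],"angular": [0,0,0],"fingers": 0},{"dp": [0,0.56,0],"angular": [0,0,0],"fingers": 0}])

```text
time: 23.65
tool_pos: [520.3, -86.3, 259.2]
tcp_rot: [-180.0, -0.0, 180.0]
ft_force: [0.6, -0.1, 0.2]
finger_gap: 85.7
grip_force: 0.0
```

```bash
cat >> h.py <<'E'
POTS={'red':(607.5,-85.8),'white':(602.4,28.1),'yellow':(597.3,142),'violet':(592.3,255.9)}
RINGS={'red':(451.6,-92.7),'yellow':(446.6,21.1),'violet':(441.5,135),'white':(436.4,248.9)}
def find(cam):
    "coloured lids/knobs in view: knob top z=88, lid z=78"
    for c in POTS:
        for d in pinpoint(cam,c+'_pot_center')[:2]:
            print(cam,c,np.round(d['at'],0),round(d['conf'],2),onz(cam,d['at'],54)[:2].round(1))
def lid(cam,im,c):
    hsv=cv2.cvtColor(im,cv2.COLOR_BGR2HSV).astype(int);H,S,V=[hsv[...,i] for i in range(3)]
    m={'red':((H<8)|(H>172))&(S>120)&(V>90),'yellow':(abs(H-28)<9)&(S>90)&(V>90),'white':(S<40)&(V>190),'violet':(abs(H-140)<14)&(S>60)&(V>70)}[c].astype(np.uint8)
    n,l,st,ct=cv2.connectedComponentsWithStats(m)
    for i in range(1,n):
        fill=st[i,4]/(st[i,2]*st[i,3])
        if st[i,4]>(50 if cam=='top' else 150) and fill>.6: print(cam,c,'lid',ct[i].round(1),st[i].tolist(),onz(cam,ct[i],79)[:2].round(1))
E
python3 - <<'E'
from h import *
print(sense()['tool_pos'])
for cam in('top','wrist'):
    im=snapshot(cam); cv2.imwrite(f'pics/{cam}4.png',im)
    find(cam)
    for c in POTS: lid(cam,im,c)
E
```

```text
[520.26860778 -86.28348214 259.22911729]
top white [251. 184.] 0.66 [599.6  20.5]
top yellow [207. 187.] 0.63 [588.7 151.6]
top violet [173. 184.] 0.71 [597.2 254.6]
top red lid [509.3  82.4] [500, 74, 20, 18, 274] [ 919.8 -759.4]
top red lid [487.9  87.5] [479, 79, 19, 18, 276] [ 902.7 -693.5]
top red lid [112.  221.6] [108, 218, 9, 8, 55] [477.7 421.7]
top white lid [244.  180.7] [239, 173, 12, 18, 140] [604.3  40.2]
top white lid [350.5 193.2] [340, 183, 22, 21, 357] [ 570.9 -273.4]
top yellow lid [371.4  60.4] [358, 54, 27, 14, 274] [ 985.3 -341.3]
top yellow lid [499.4 108.2] [490, 99, 20, 19, 293] [ 837.3 -724.8]
top yellow lid [208.3 182.9] [198, 173, 21, 21, 335] [596.3 145.1]
top violet lid [171.7 182.9] [162, 173, 21, 21, 337] [595.  252.8]
top violet lid [339.5 282.3] [331, 278, 18, 10, 123] [ 311.  -239.4]
wrist red [278. 250.] 0.56 [605.2 -85.8]
wrist white [370. 248.] 0.94 [602.7  27.8]
wrist white [128. 178.] 0.59 [ 515.9 -259.3]
wrist yellow [464. 243.] 0.55 [596.5 142.1]
wrist violet [551. 241.] 0.79 [593.2 248.5]
wrist violet [371. 114.] 0.28 [444.9  14.9]
wrist red lid [276.2 257.2] [251, 233, 52, 49, 1941] [603.7 -88.2]
wrist white lid [393.7  29.9] [245, 0, 315, 66, 16852] [369.4  22.9]
wrist white lid [  3.1 102.8] [0, 83, 9, 39, 247] [ 434.9 -362.4]
wrist white lid [ 14.4 206. ] [0, 184, 30, 45, 939] [ 542.5 -376.2]
wrist white lid [ 97.3 381.9] [81, 373, 32, 17, 345] [ 782.4 -323.3]
wrist white lid [107.5 396.1] [99, 389, 18, 15, 163] [ 806.  -313.5]
wrist yellow lid [473.8 249.1] [447, 225, 55, 50, 2111] [593.4 138.2]
wrist violet lid [550.9 250.5] [538, 226, 22, 48, 715] [595.1 227. ]
```

View pics/wrist4.png

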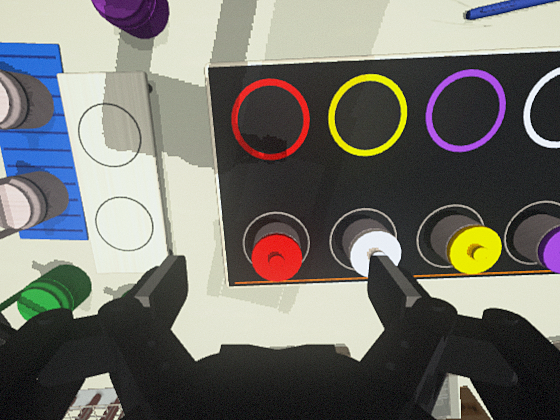

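Both canisters stand on the mat (at 20,95 and 25,200). The pots sit on their circles as expected: red (276,257), white (375,250), yellow (474,249). Red goes first, straight in.

step_arm(newtons=25, targets=[{"dp": [-0.2,0,0.1],"angular": [0,0,-0.014],"fingers": 0},{"dp": [-0.35,0,0.25],"angular": [0,0,-0.014],"fingers": 0},{"dp": [-0.4325,-0.0025,0.45],"angular": [0,0,-0.014],"fingers": 0},{"dp": [-0.4325,-0.0025,0.65],"angular": [0,0,-0.014],"fingers": 0},{"dp": [-0.4325,-0.0025,0.65],"angular": [0,0,-0.014],"fingers": 0},{"dp": [-0.4325,-0.0025,0.65],"angular": [0,0,-0.014],"fingers": 0},{"dp": [-0.4325,-0.0025,0.65],"angular": [0,0,-0.014],"fingers": 0},{"dp": [-0.4325,-0.0025,0.65],"angular": [0,0,-0.014],"fingers": 0}])

```text
time: 25.15
tool_pos: [607.9, -86.6, 131.4]
tcp_rot: [-179.9, 0.2, -177.5]
ft_force: [0.1, -0.2, 0.0]
finger_gap: 85.0
grip_force: 0.0
```

step_arm(targets=[{"dp": [0,0,0.2],"angular": [0,0,0],"fingers": 0},{"dp": [0,0,0.38],"angular": [0,0,0],"fingers": 0},{"dp": [0,0,0.5],"angular": [0,0,0],"fingers": 0},{"dp": [0,0,0.5],"angular": [0,0,0],"fingers": 0},{"dp": [0,0,0.5],"angular": [0,0,0],"fingers": 0.2},{"dp": [0,0,0.5],"angular": [0,0,0],"fingers": 0.3},{"dp": [0,0,0.5],"angular": [0,0,0],"fingers": 0.6},{"dp": [0,0,0.5],"angular": [0,0,0],"fingers": 0.6}])

```text
time: 26.15
tool_pos: [608.4, -86.7, 31.7]
tcp_rot: [-179.9, 0.2, -177.5]
ft_force: [-0.9, 0.5, 6.8]
finger_gap: 59.2
grip_force: 26.9
```

step_arm(targets=[{"dp": [0.05,0,0],"angular": [0,0,0],"fingers": 0.6},{"dp": [0.15,0,0],"angular": [0,0,0],"fingers": 0.6},{"dp": [0.28,0,0],"angular": [0,0,0],"fingers": 0.6},{"dp": [0.42,0,0],"angular": [0,0,0],"fingers": 0.6},{"dp": [0.56,0,0],"angular": [0,0,0],"fingers": 0.6},{"dp": [0.68,0,0],"angular": [0,0,0],"fingers": 0.6},{"dp": [0.76,0,0],"angular": [0,0,0],"fingers": 0.6},{"dp": [0.78,0,0],"angular": [0,0,0],"fingers": 0.6}])

```text
time: 27.15
tool_pos: [452.8, -94.0, 31.7]
tcp_rot: [-179.9, 0.3, -177.5]
ft_force: [4.4, -0.5, 7.4]
finger_gap: 59.3
grip_force: 28.1
```

step_arm(targets=[{"dp": [0,0,0],"angular": [0,0,0],"fingers": 0.6},{"dp": [0,0,0],"angular": [0,0,0],"fingers": 0.3},{"dp": [0,0,0],"angular": [0,0,0],"fingers": 0},{"dp": [0,0,0],"angular": [0,0,0],"fingers": 0},{"dp": [0,0,-0.2],"angular": [0,0,0],"fingers": 0},{"dp": [0,0,-0.5],"angular": [0,0,0],"fingers": 0},{"dp": [0,0,-0.8],"angular": [0,0,0],"fingers": 0},{"dp": [0,0,-0.9],"angular": [0,0,0],"fingers": 0}])

```text
time: 28.15
tool_pos: [452.6, -93.8, 213.8]
tcp_rot: [-179.9, 0.3, -177.5]
ft_force: [0.2, -0.7, -1.4]
finger_gap: 85.4
grip_force: 0.0
```

```bash
cat >> h.py <<'E'
def ring(cam,im,c,guess):
    "dark-interior ring: centre from outer contour of colour mask near guess"
    x,y=map(int,proj(cam,[*guess,30])); hsv=cv2.cvtColor(im,cv2.COLOR_BGR2HSV).astype(int);H,S,V=[hsv[...,i] for i in range(3)]
    m={'red':((H<8)|(H>172))&(S>120)&(V>90),'yellow':(abs(H-28)<9)&(S>90)&(V>90),'white':(S<40)&(V>150),'violet':(abs(H-140)<14)&(S>60)&(V>70)}[c]
    return m,(x,y)
E
python3 - <<'E'
from h import *
print(sense()['tool_pos'])
for cam in('top','wrist'):
    im=snapshot(cam); cv2.imwrite(f'pics/{cam}5.png',im)
    print(pinpoint(cam,'red_ring')[:1])
    find(cam); lid(cam,im,'red')
print('expect top lid', proj('top',[451.6,-92.7,79]),proj('wrist',[451.6,-92.7,79]))
E
```

```text
[452.6252753  -93.75130513 213.82357853]
[{'at': [230.2, 209.5], 'conf': 0.75}]
top red [285. 233.] 0.63 [453.3 -83.6]
top white [247. 184.] 0.75 [600.9  33.1]
top white [128. 195.] 0.43 [562.8 388.1]
top yellow [210. 185.] 0.74 [595.2 142.2]
top violet [173. 187.] 0.56 [586.5 252.7]
top red lid [202.6  57.7] [190, 50, 25, 16, 255] [987.3 175.4]
top red lid [509.3  82.4] [500, 74, 20, 18, 271] [ 919.9 -759.3]
top red lid [487.9  87.5] [479, 79, 19, 18, 275] [ 902.8 -693.4]
top red lid [112.  221.5] [108, 218, 9, 8, 56] [477.9 421.8]
[]
wrist red [275. 194.] 0.56 [451.5 -96.4]
wrist white [374. 329.] 0.87 [604.7  22.4]
wrist yellow [478. 326.] 0.82 [596.6 140.8]
wrist yellow [118. 237.] 0.74 [ 505.4 -257.4]
wrist red lid [275.8 191.7] [233, 146, 86, 84, 4675] [444.8 -96. ]
expect top lid [np.float64(288.59363941338125), np.float64(232.74398056635079)] [np.float64(279.0153677403731), np.float64(199.04037279766655)]
```

View pics/wrist5.png

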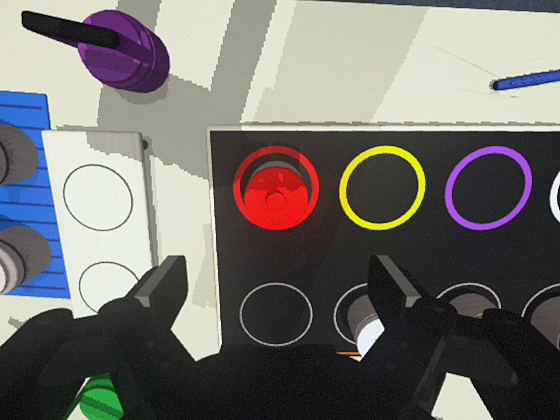

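The red pot sits centred in its ring at (276,188). Yellow is next, going diagonally to near slot 3.

step_arm(targets=[{"dp": [-0.2,0.2,0],"angular": [0,0,0],"fingers": 0},{"dp": [-0.4,0.4,0],"angular": [0,0,0],"fingers": 0},{"dp": [-0.6,0.6,0],"angular": [0,0,0],"fingers": 0},{"dp": [-0.778,0.8,0],"angular": [0,0,0],"fingers": 0},{"dp": [-0.778,0.945,0],"angular": [0,0,0],"fingers": 0},{"dp": [-0.778,0.945,0],"angular": [0,0,0],"fingers": 0},{"dp": [-0.778,0.945,0],"angular": [0,0,0],"fingers": 0},{"dp": [-0.778,0.945,0],"angular": [0,0,0],"fingers": 0}])

```text
time: 29.75
tool_pos: [598.0, 101.3, 209.4]
tcp_rot: [-180.0, 0.0, -177.5]
ft_force: [-0.6, 0.4, -0.0]
finger_gap: 85.3
grip_force: 0.0
```

step_arm(targets=[{"dp": [0,0.2,0],"angular": [0,0,0],"fingers": 0},{"dp": [0,0.2,0.2],"angular": [0,0,0],"fingers": 0},{"dp": [0,0.2,0.4],"angular": [0,0,0],"fingers": 0},{"dp": [0,0.2,0.4],"angular": [0,0,0],"fingers": 0},{"dp": [0,0.2,0.4],"angular": [0,0,0],"fingers": 0},{"dp": [0,0.2,0.4],"angular": [0,0,0],"fingers": 0},{"dp": [0,0.2,0.4],"angular": [0,0,0],"fingers": 0},{"dp": [0,0.2,0.4],"angular": [0,0,0],"fingers": 0}])

```text
time: 30.75
tool_pos: [596.7, 142.5, 130.2]
tcp_rot: [180.0, 0.1, -177.5]
ft_force: [-0.3, -0.8, -0.2]
finger_gap: 85.3
grip_force: 0.0
```

Run:
```python
from h import *
print(sense()['tool_pos'],sense()['tcp_rot'])
im=snapshot('top');find('top')
for c in POTS: lid('top',im,c)
for c in RINGS: print(c,np.round(proj('top',[*RINGS[c],79]),1),np.round(proj('top',[*POTS[c],79]),1))
```

```text
[596.73907373 142.49455527 130.16254965] [ 1.79991372e+02  7.24402475e-02 -1.77470466e+02]
top red [286. 236.] 0.79 [444.8 -87. ]
top white [251. 183.] 0.62 [602.   21.7]
top yellow [112. 221.] 0.57 [482.4 431.3]
top yellow [210. 187.] 0.51 [589.4 143.6]
top violet [173. 183.] 0.56 [598.7 252.9]
top red lid [202.4  57.7] [190, 50, 25, 16, 251] [987.3 176. ]
top red lid [509.3  82.3] [500, 74, 20, 18, 272] [ 920.  -759.4]
top red lid [487.9  87.4] [479, 79, 19, 18, 274] [ 902.8 -693.4]
top red lid [112.  221.6] [108, 218, 9, 8, 55] [477.5 421.7]
top red lid [288.3 233.7] [273, 219, 31, 32, 602] [448.7 -92. ]
top white lid [247.1 177.3] [239, 173, 18, 10, 109] [614.5  31.2]
top white lid [350.5 193.2] [340, 183, 22, 21, 356] [ 570.9 -273.5]
top white lid [351.6 229.3] [341, 219, 22, 22, 368] [ 464.  -275.5]
top yellow lid [371.3  60.5] [358, 54, 27, 14, 267] [ 984.9 -341.2]
top yellow lid [499.4 108.3] [490, 99, 20, 19, 294] [ 837.2 -724.7]
top yellow lid [204.1 186.1] [199, 180, 10, 13, 98] [586.4 157.2]
top violet lid [174.9 183.1] [170, 173, 13, 21, 192] [594.5 243.5]
top violet lid [339.5 270.8] [330, 267, 20, 9, 115] [ 343.6 -239.7]
top violet lid [337.8 282.4] [328, 277, 21, 11, 156] [ 310.5 -234.5]
red [288.6 232.7] [286.7 180.2]
yellow [249.4 234. ] [209.4 182.6]
violet [210.1 235.2] [170.7 183.7]
white [170.7 236.4] [248.1 181.4]
```

step_arm(targets=[{"dp": [0,0,0.2],"angular": [0,0,0],"fingers": 0},{"dp": [0,0,0.38],"angular": [0,0,0],"fingers": 0},{"dp": [0,0,0.5],"angular": [0,0,0],"fingers": 0},{"dp": [0,0,0.5],"angular": [0,0,0],"fingers": 0},{"dp": [0,0,0.5],"angular": [0,0,0],"fingers": 0.2},{"dp": [0,0,0.5],"angular": [0,0,0],"fingers": 0.3},{"dp": [0,0,0.5],"angular": [0,0,0],"fingers": 0.6},{"dp": [0,0,0.5],"angular": [0,0,0],"fingers": 0.6}])

```text
time: 32.0
tool_pos: [597.8, 142.8, 31.4]
tcp_rot: [180.0, 0.2, -177.5]
ft_force: [-1.3, 1.7, 5.8]
finger_gap: 58.9
grip_force: 27.9
```

step_arm(targets=[{"dp": [0.06,-0.04,0],"angular": [0,0,0],"fingers": 0.6},{"dp": [0.15,-0.11,0],"angular": [0,0,0],"fingers": 0.6},{"dp": [0.28,-0.2,0],"angular": [0,0,0],"fingers": 0.6},{"dp": [0.42,-0.31,0],"angular": [0,0,0],"fingers": 0.6},{"dp": [0.56,-0.42,0],"angular": [0,0,0],"fingers": 0.6},{"dp": [0.68,-0.5,0],"angular": [0,0,0],"fingers": 0.6},{"dp": [0.76,-0.56,0],"angular": [0,0,0],"fingers": 0.6},{"dp": [0.779,-0.574,0],"angular": [0,0,0],"fingers": 0.6}])

```text
time: 33.0
tool_pos: [447.4, 20.3, 31.4]
tcp_rot: [-180.0, 0.3, -177.5]
ft_force: [3.0, 2.1, 4.6]
finger_gap: 58.9
grip_force: 28.1
```

step_arm(targets=[{"dp": [0,0,0],"angular": [0,0,0],"fingers": 0.6},{"dp": [0,0,0],"angular": [0,0,0],"fingers": 0.3},{"dp": [0,0,0],"angular": [0,0,0],"fingers": 0},{"dp": [0,0,0],"angular": [0,0,0],"fingers": 0},{"dp": [0,0,-0.2],"angular": [0,0,0],"fingers": 0},{"dp": [0,0,-0.4],"angular": [0,0,0],"fingers": 0},{"dp": [0,0,-0.5],"angular": [0,0,0],"fingers": 0},{"dp": [0,0,-0.5],"angular": [0,0,0],"fingers": 0}])

```text
time: 34.0
tool_pos: [447.1, 20.9, 130.9]
tcp_rot: [-180.0, 0.2, -177.5]
ft_force: [-0.2, 1.2, -0.4]
finger_gap: 85.6
grip_force: 0.0
```

step_arm(targets=[{"dp": [-0.2,0.2,0],"angular": [0,0,0],"fingers": 0},{"dp": [-0.4,0.4,0],"angular": [0,0,0],"fingers": 0},{"dp": [-0.6,0.6,0],"angular": [0,0,0],"fingers": 0},{"dp": [-0.7,0.8,0],"angular": [0,0,0],"fingers": 0},{"dp": [-0.7,0.8,0],"angular": [0,0,0],"fingers": 0},{"dp": [-0.7,0.8,0],"angular": [0,0,0],"fingers": 0},{"dp": [-0.7,0.8,0],"angular": [0,0,0],"fingers": 0},{"dp": [-0.7,0.8,0],"angular": [0,0,0],"fingers": 0}])

```text
time: 35.0
tool_pos: [578.3, 185.9, 129.3]
tcp_rot: [-180.0, 0.0, -177.5]
ft_force: [-0.0, 0.2, -0.0]
finger_gap: 85.3
grip_force: 0.0
```

Run:
```python
from h import *
print(sense()['tool_pos'])
for cam in('top','scene'):
    im=snapshot(cam);find(cam)
    if cam=='top':
        for c in POTS: lid('top',im,c)
    cv2.imwrite(f'pics/{cam}6.png',im)
```

```text
[578.29776456 185.92986987 129.31669269]
top red [289. 232.] 0.7 [457.9 -94.8]
top white [246. 184.] 0.92 [599.7  35.5]
top white [250. 238.] 0.42 [436.3  18.7]
top yellow [251. 239.] 0.93 [434.9  16.3]
top violet [174. 185.] 0.67 [593.8 252.1]
top violet [115. 224.] 0.58 [475.4 420.8]
top red lid [202.8  57.8] [190, 50, 25, 16, 249] [987.  174.8]
top red lid [509.3  82.4] [500, 74, 20, 18, 274] [ 919.8 -759.4]
top red lid [487.9  87.5] [479, 79, 19, 18, 276] [ 902.7 -693.5]
top red lid [112.  221.6] [108, 218, 9, 8, 56] [477.7 421.9]
top red lid [288.2 233.8] [273, 219, 31, 32, 611] [448.4 -91.7]
top white lid [247.8 181. ] [239, 173, 18, 18, 224] [603.5  29. ]
top white lid [350.4 193.1] [340, 183, 22, 21, 360] [ 570.9 -273.2]
top white lid [351.5 229.3] [341, 219, 22, 22, 376] [ 463.9 -275.4]
top white lid [234.3 340.7] [228, 338, 15, 7, 72] [144.4  57.2]
top yellow lid [371.3  60.3] [358, 53, 27, 15, 278] [ 985.6 -341.2]
top yellow lid [499.4 108.3] [490, 99, 20, 19, 294] [ 837.2 -724.7]
top yellow lid [249.4 234.9] [235, 221, 31, 31, 597] [443.9  20.8]
top violet lid [339.5 270.9] [330, 267, 20, 9, 113] [ 343.5 -239.8]
top violet lid [337.8 282.4] [328, 277, 21, 11, 157] [ 310.5 -234.7]
scene red [272. 241.] 0.98 [445.7 -99.2]
scene white [262. 200.] 0.77 [624.5  48.4]
scene yellow [238. 233.] 0.93 [428.3   4.2]
scene violet [207. 192.] 0.74 [575.2 233.2]
scene violet [236. 225.] 0.67 [461.   32.5]
```

step_arm(targets=[{"dp": [-0.05,0.2,0],"angular": [0,0,0],"fingers": 0},{"dp": [-0.085,0.343,0],"angular": [0,0,0],"fingers": 0},{"dp": [-0.085,0.343,0],"angular": [0,0,0],"fingers": 0},{"dp": [-0.085,0.343,0],"angular": [0,0,0],"fingers": 0},{"dp": [-0.085,0.343,0.2],"angular": [0,0,0],"fingers": 0},{"dp": [-0.085,0.343,0.4],"angular": [0,0,0],"fingers": 0},{"dp": [-0.085,0.343,0.5],"angular": [0,0,0],"fingers": 0},{"dp": [-0.085,0.343,0.5],"angular": [0,0,0],"fingers": 0}])

```text
time: 36.5
tool_pos: [591.1, 255.0, 27.6]
tcp_rot: [-179.9, -0.2, -177.5]
ft_force: [0.5, 0.0, 1.0]
finger_gap: 85.2
grip_force: 0.0
```

step_arm(targets=[{"dp": [0,0,0],"angular": [0,0,0],"fingers": 0},{"dp": [0,0,0],"angular": [0,0,0],"fingers": 0.2},{"dp": [0,0,0],"angular": [0,0,0],"fingers": 0.3},{"dp": [0,0,0],"angular": [0,0,0],"fingers": 0.6},{"dp": [0,0,0],"angular": [0,0,0],"fingers": 0.6},{"dp": [0,0,0],"angular": [0,0,0],"fingers": 0.6},{"dp": [0,0,0],"angular": [0,0,0],"fingers": 0.6},{"dp": [0,0,0],"angular": [0,0,0],"fingers": 0.6}])

```text
time: 37.5
tool_pos: [593.7, 256.4, 31.3]
tcp_rot: [180.0, 0.2, -177.5]
ft_force: [-1.1, -2.5, 7.6]
finger_gap: 59.2
grip_force: 26.0
```

step_arm(targets=[{"dp": [0.06,-0.04,0],"angular": [0,0,0],"fingers": 0.6},{"dp": [0.15,-0.11,0],"angular": [0,0,0],"fingers": 0.6},{"dp": [0.28,-0.2,0],"angular": [0,0,0],"fingers": 0.6},{"dp": [0.42,-0.31,0],"angular": [0,0,0],"fingers": 0.6},{"dp": [0.56,-0.42,0],"angular": [0,0,0],"fingers": 0.6},{"dp": [0.68,-0.5,0],"angular": [0,0,0],"fingers": 0.6},{"dp": [0.76,-0.56,0],"angular": [0,0,0],"fingers": 0.6},{"dp": [0.78,-0.571,0],"angular": [0,0,0],"fingers": 0.6}])

```text
time: 38.5
tool_pos: [443.2, 135.3, 31.3]
tcp_rot: [179.9, 0.3, -177.5]
ft_force: [2.5, 1.8, 4.9]
finger_gap: 59.2
grip_force: 27.9
```

step_arm(targets=[{"dp": [0,0,0],"angular": [0,0,0],"fingers": 0.6},{"dp": [0,0,0],"angular": [0,0,0],"fingers": 0.3},{"dp": [0,0,0],"angular": [0,0,0],"fingers": 0},{"dp": [0,0,0],"angular": [0,0,0],"fingers": 0},{"dp": [0,0,-0.2],"angular": [0,0,0],"fingers": 0},{"dp": [0,0,-0.4],"angular": [0,0,0],"fingers": 0},{"dp": [0,0,-0.5],"angular": [0,0,0],"fingers": 0},{"dp": [0,0,-0.5],"angular": [0,0,0],"fingers": 0}])

```text
time: 39.5
tool_pos: [442.9, 135.5, 130.8]
tcp_rot: [180.0, 0.2, -177.5]
ft_force: [0.3, 0.4, -0.6]
finger_gap: 85.5
grip_force: 0.0
```

Run:
```python
from h import *
print(sense()['tool_pos'])
im=snapshot('top');find('top')
for c in POTS: lid('top',im,c)
```

```text
[442.92284547 135.5262894  130.8382034 ]
top white [249. 184.] 0.67 [600.1  26.8]
top white [172. 238.] 0.65 [436.  249.4]
top yellow [248. 236.] 0.58 [443.   26.5]
top violet [210. 238.] 0.58 [436.6 136.9]
top violet [250. 185.] 0.49 [598.   23.5]
top red lid [509.3  82.3] [500, 74, 19, 18, 268] [ 920.  -759.4]
top red lid [487.9  87.5] [479, 79, 19, 18, 276] [ 902.7 -693.5]
top red lid [112.  221.6] [108, 218, 9, 8, 55] [477.7 421.7]
top red lid [288.2 233.8] [273, 219, 31, 32, 605] [448.5 -91.7]
top white lid [247.4 181.5] [239, 173, 18, 18, 240] [602.1  30.1]
top white lid [350.6 193.2] [340, 183, 22, 21, 348] [ 570.9 -273.8]
top white lid [351.6 229.3] [341, 219, 22, 22, 361] [ 464.1 -275.7]
top yellow lid [371.4  60.5] [358, 54, 27, 14, 264] [ 984.9 -341.5]
top yellow lid [499.4 108.2] [490, 99, 20, 19, 293] [ 837.3 -724.8]
top yellow lid [249.6 234.4] [235, 221, 31, 31, 585] [445.2  20.5]
top violet lid [339.2 270.9] [328, 267, 22, 9, 120] [ 343.4 -239. ]
top violet lid [337.8 282.4] [328, 277, 21, 11, 158] [ 310.5 -234.8]
```

step_arm(targets=[{"dp": [-0.2,-0.15,0],"angular": [0,0,0],"fingers": 0},{"dp": [-0.4,-0.3,0],"angular": [0,0,0],"fingers": 0},{"dp": [-0.6,-0.45,0],"angular": [0,0,0],"fingers": 0},{"dp": [-0.775,-0.568,0],"angular": [0,0,0],"fingers": 0},{"dp": [-0.775,-0.568,0],"angular": [0,0,0],"fingers": 0},{"dp": [-0.775,-0.568,0],"angular": [0,0,0],"fingers": 0},{"dp": [-0.775,-0.568,0],"angular": [0,0,0],"fingers": 0},{"dp": [-0.775,-0.568,0],"angular": [0,0,0],"fingers": 0}])

```text
time: 40.75
tool_pos: [601.0, 29.2, 129.5]
tcp_rot: [180.0, 0.0, -177.4]
ft_force: [-1.1, -0.0, -1.0]
finger_gap: 85.8
grip_force: 0.0
```

step_arm(targets=[{"dp": [0,0,0.2],"angular": [0,0,0],"fingers": 0},{"dp": [0,0,0.38],"angular": [0,0,0],"fingers": 0},{"dp": [0,0,0.5],"angular": [0,0,0],"fingers": 0},{"dp": [0,0,0.5],"angular": [0,0,0],"fingers": 0},{"dp": [0,0,0.5],"angular": [0,0,0],"fingers": 0.2},{"dp": [0,0,0.5],"angular": [0,0,0],"fingers": 0.3},{"dp": [0,0,0.5],"angular": [0,0,0],"fingers": 0.6},{"dp": [0,0,0.5],"angular": [0,0,0],"fingers": 0.6}])

```text
time: 41.75
tool_pos: [603.1, 28.5, 31.5]
tcp_rot: [-180.0, 0.2, -177.5]
ft_force: [-2.0, -1.0, 7.0]
finger_gap: 59.2
grip_force: 27.5
```

step_arm(targets=[{"dp": [0,0.06,0],"angular": [0,0,0],"fingers": 0.6},{"dp": [0,0.18,0],"angular": [0,0,0],"fingers": 0.6},{"dp": [0,0.32,0],"angular": [0,0,0],"fingers": 0.6},{"dp": [0,0.48,0],"angular": [0,0,0],"fingers": 0.6},{"dp": [0,0.64,0],"angular": [0,0,0],"fingers": 0.6},{"dp": [0,0.8,0],"angular": [0,0,0],"fingers": 0.6},{"dp": [0,0.93,0],"angular": [0,0,0],"fingers": 0.6},{"dp": [0,1,0],"angular": [0,0,0],"fingers": 0.6}])

```text
time: 42.75
tool_pos: [594.2, 229.3, 31.5]
tcp_rot: [-180.0, 0.2, -177.4]
ft_force: [0.7, -4.5, 8.0]
finger_gap: 59.0
grip_force: 27.5
```

step_arm(targets=[{"dp": [0.02,0.07,0],"angular": [0,0,0],"fingers": 0.6},{"dp": [0.1,0.12,0],"angular": [0,0,0],"fingers": 0.6},{"dp": [0.23,0.137,0],"angular": [0,0,0],"fingers": 0.6},{"dp": [0.38,0.137,0],"angular": [0,0,0],"fingers": 0.6},{"dp": [0.54,0.137,0],"angular": [0,0,0],"fingers": 0.6},{"dp": [0.68,0.137,0],"angular": [0,0,0],"fingers": 0.6},{"dp": [0.76,0.137,0],"angular": [0,0,0],"fingers": 0.6},{"dp": [0.781,0.137,0],"angular": [0,0,0],"fingers": 0.6}])

```text
time: 43.75
tool_pos: [436.6, 249.7, 31.5]
tcp_rot: [179.9, 0.3, -177.4]
ft_force: [3.6, -0.0, 5.8]
finger_gap: 59.1
grip_force: 27.9
```

step_arm(targets=[{"dp": [0,0,0],"angular": [0,0,0],"fingers": 0.6},{"dp": [0,0,0],"angular": [0,0,0],"fingers": 0.3},{"dp": [0,0,0],"angular": [0,0,0],"fingers": 0},{"dp": [0,0,0],"angular": [0,0,0],"fingers": 0},{"dp": [0,0,-0.2],"angular": [0,0,0],"fingers": 0},{"dp": [0,0,-0.45],"angular": [0,0,0],"fingers": 0},{"dp": [0.1,0,-0.7],"angular": [0,0,0],"fingers": 0},{"dp": [0.2,0,-0.9],"angular": [0,0,0],"fingers": 0}])

```text
time: 44.75
tool_pos: [395.2, 247.0, 211.2]
tcp_rot: [180.0, 0.0, -177.5]
ft_force: [1.0, 0.0, 0.1]
finger_gap: 85.0
grip_force: 0.0
```

step_arm(targets=[{"dp": [0.1,0.2,-0.1],"angular": [0,0,0],"fingers": 0},{"dp": [0.2,0.4,-0.2],"angular": [0,0,0],"fingers": 0},{"dp": [0.3,0.6,-0.3],"angular": [0,0,0],"fingers": 0},{"dp": [0.3,0.8,-0.3],"angular": [0,0,0],"fingers": 0},{"dp": [0.3,0.9,-0.3],"angular": [0,0,0],"fingers": 0},{"dp": [0.3,0.9,-0.3],"angular": [0,0,0],"fingers": 0},{"dp": [0.3,0.9,-0.3],"angular": [0,0,0],"fingers": 0},{"dp": [0.3,0.9,-0.3],"angular": [0,0,0],"fingers": 0}])

```text
time: 45.75
tool_pos: [327.8, 423.4, 269.3]
tcp_rot: [-180.0, -0.0, -177.5]
ft_force: [-0.3, 0.6, -0.4]
finger_gap: 85.7
grip_force: 0.0
```

Run:
```python
from h import *
print(sense()['tool_pos'])
for cam in ('top','scene'):
    im=snapshot(cam);find(cam)
    for c in POTS: 
        if cam=='top': lid(cam,im,c)
    cv2.imwrite(f'pics/{cam}7.png',im)
    for d in pinpoint(cam,'canister_1_handle'): print(d, onz(cam,d['at'],114)[:2].round(1))
    for d in pinpoint(cam,'mat')[:1]: print(d, onz(cam,d['at'],0)[:2].round(1))
a=cv2.imread('pics/top7.png');b=cv2.imread('pics/scene7.png')
cv2.imwrite('pics/f.png',np.vstack([cv2.resize(a[160:280,85:445],(780,260),interpolation=cv2.INTER_CUBIC),cv2.resize(b[165:315,130:520],(780,300),interpolation=cv2.INTER_CUBIC)]))
```

```text
[327.84275273 423.37641286 269.25902975]
top red [289. 232.] 0.74 [455.5 -95.1]
top white [173. 237.] 0.57 [438.4 248.1]
top white [128. 196.] 0.56 [557.7 386. ]
top yellow [249. 237.] 0.81 [439.2  23.8]
top violet [211. 238.] 0.9 [435.4 134.8]
top red lid [509.4  82.4] [500, 74, 20, 18, 275] [ 919.8 -759.5]
top red lid [487.9  87.5] [479, 79, 19, 18, 279] [ 902.5 -693.5]
top red lid [112.  221.6] [108, 218, 9, 8, 53] [477.6 421.7]
top red lid [288.2 233.8] [273, 219, 31, 32, 619] [448.5 -91.7]
top white lid [350.4 193.1] [340, 183, 22, 21, 365] [ 571.1 -273.1]
top white lid [351.4 229.3] [341, 219, 22, 22, 380] [ 463.9 -275.2]
top yellow lid [371.3  60.2] [358, 54, 27, 14, 286] [ 986. -341.]
top yellow lid [499.4 108.3] [490, 99, 20, 19, 294] [ 837.2 -724.7]
top yellow lid [249.5 234.9] [235, 221, 31, 31, 619] [443.8  20.6]
top violet lid [211.1 235.9] [197, 221, 32, 32, 629] [439.4 131.9]
top violet lid [339.3 271. ] [328, 267, 22, 9, 119] [ 343.  -239.1]
top violet lid [337.8 282.4] [328, 277, 21, 11, 159] [ 310.6 -234.8]
{'at': [390.8, 155.8], 'conf': 0.96} [ 675.9 -386.3]
{'at': [436.7, 216.9], 'conf': 0.93} [ 498.3 -513.2]
{'at': [394.9, 236.2], 'conf': 0.77} [ 441.6 -392.9]
{'at': [344.1, 278.2], 'conf': 0.67} [ 321.7 -248.1]
{'at': [360.6, 136.0], 'conf': 0.62} [ 734.3 -299.5]
{'at': [386.4, 222.7], 'conf': 0.58} [ 495.6 -394.1]
scene red [272. 240.] 0.93 [450.5 -95.2]
scene red [275. 244.] 0.31 [ 438.8 -112.8]
scene white [173. 206.] 0.61 [450.5 268.7]
scene yellow [241. 232.] 0.76 [438.9   0.9]
scene yellow [268. 240.] 0.28 [441.7 -88.4]
scene violet [205. 220.] 0.59 [439.2 130.5]
scene violet [141. 210.] 0.39 [385.4 342.2]
{'at': [433.2, 260.1], 'conf': 0.82} [ 494.  -511.8]
{'at': [297.7, 267.8], 'conf': 0.76} [ 312.2 -253. ]
{'at': [374.6, 258.8], 'conf': 0.64} [ 431.4 -393. ]
{'at': [379.1, 282.6], 'conf': 0.83} [ 488.6 -395.2]
```

View pics/f.png

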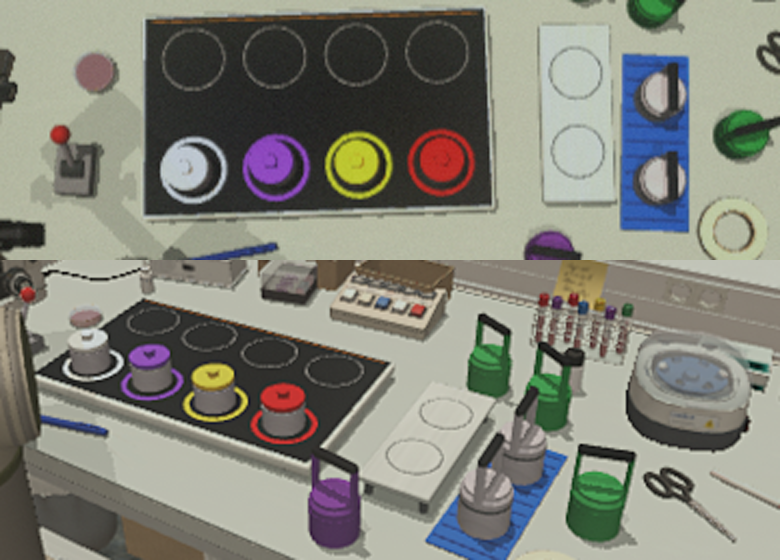

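The picture shows all pots in their rings, but the white pot (187,170) seems to sit a few mm towards the robot in its ring (194,170). I'll look closer.

Run:
```python
from h import *
im=cv2.imread('pics/top7.png')
for c in RINGS:
    x,y=proj('top',[*RINGS[c],79]); x0,y0=int(x)-17,int(y)-17
    g=im[y0:y0+40,x0:x0+40].max(axis=2); n,l,st,ct=cv2.connectedComponentsWithStats((g>(150 if c=='white' else 110)).astype(np.uint8))
    print(c,np.round([x,y],1),np.round(proj('top',[*RINGS[c],30]),1),[( (ct[i]+[x0,y0]).round(1),st[i,2:].tolist()) for i in range(1,n) if st[i,4]>20])
x,y=128,200
cv2.imwrite('pics/g.png',cv2.resize(im[210:262,150:315],(792,250),interpolation=cv2.INTER_CUBIC))
```

```text
red [288.6 232.7] [288.2 234.6] [(array([288.2, 233.7]), [31, 31, 565])]
yellow [249.4 234. ] [250.1 235.8] [(array([249.4, 234.9]), [31, 31, 581])]
violet [210.1 235.2] [212.1 237. ] [(array([210.6, 235.7]), [31, 31, 545])]
white [170.7 236.4] [173.9 238.2] [(array([171.5, 237.6]), [30, 30, 492])]
```

View pics/g.png

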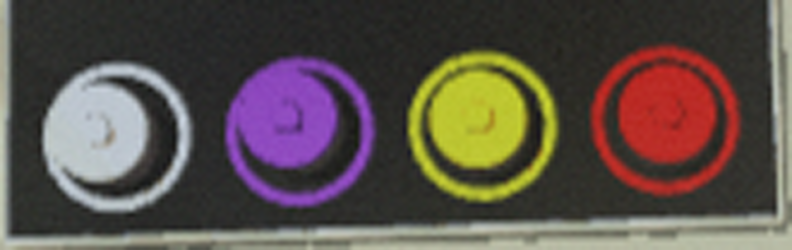

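White's lid is at (170.8,237.3) against an expected (170.7,236.4), so it's about 3 mm off and within tolerance. The other pots are within about 4 mm. I'll wait briefly in case of a knock, re-check, then hand in.

step_arm(targets=[{"dp": [0,0,0],"angular": [0,0,0],"fingers": 0},{"dp": [0,0,0],"angular": [0,0,0],"fingers": 0},{"dp": [0,0,0],"angular": [0,0,0],"fingers": 0},{"dp": [0,0,0],"angular": [0,0,0],"fingers": 0},{"dp": [0,0,0],"angular": [0,0,0],"fingers": 0},{"dp": [0,0,0],"angular": [0,0,0],"fingers": 0},{"dp": [0,0,0],"angular": [0,0,0],"fingers": 0},{"dp": [0,0,0],"angular": [0,0,0],"fingers": 0}])

```text
time: 47.45
tool_pos: [327.6, 424.2, 269.3]
tcp_rot: [-180.0, -0.0, -177.5]
ft_force: [-0.4, -0.3, 0.4]
finger_gap: 85.5
grip_force: 0.0
```

step_arm(targets=[{"dp": [0,0,0],"angular": [0,0,0],"fingers": 0},{"dp": [0,0,0],"angular": [0,0,0],"fingers": 0},{"dp": [0,0,0],"angular": [0,0,0],"fingers": 0},{"dp": [0,0,0],"angular": [0,0,0],"fingers": 0},{"dp": [0,0,0],"angular": [0,0,0],"fingers": 0},{"dp": [0,0,0],"angular": [0,0,0],"fingers": 0},{"dp": [0,0,0],"angular": [0,0,0],"fingers": 0},{"dp": [0,0,0],"angular": [0,0,0],"fingers": 0}])

```text
time: 48.45
tool_pos: [327.6, 424.3, 269.3]
tcp_rot: [180.0, 0.0, -177.5]
ft_force: [0.4, -0.2, -0.1]
finger_gap: 85.6
grip_force: 0.0
```

Run:
```python
from h import *
im=snapshot('top'); a=cv2.imread('pics/top7.png')
d=cv2.absdiff(im,a)[170:262,140:400].max(axis=2); print((d>60).sum(), sense()['time'])
if (d>60).sum()<15: print(hand_in())
```

```text
0 48.5
the job is handed in; nothing more can be done
None
```

I handed the job in at 48.5 s (no verdict returned): the lever is off, both steel canisters stand upright on the mat, and all four pots are in their own rings, each within about 4 mm of centre by the camera.

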